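# Chuck a reagent bottle in the inclined rotator

## Task

Get a reagent bottle ready for mixing on the inclined bottle rotator: turn the chuck's sleeve by its black finger grip to open the jaws wide, then take the tallest of the three bottles that stand on the open bench to the right of the rotator and lower it, base first, into the chuck until it stands on the chuck's face (do not drop it in). Turn the sleeve back until all three jaws clamp it firmly and squarely; leave the other two bottles where they stand.

Things in the scene. Friction and masses are not known exactly. Their poses are not given: they have to be found in the camera images.
- bottle_mid (a point): Middle (half-way up) of the bottle to clamp, the tallest of the three: 128 mm tall, round body 60 mm in diameter, sloping shoulder, then a fixed round screw cap 32 mm in diameter, 24 mm tall (104 to 128 mm above the base). z axis runs from base to cap: the base is 64 mm below this point, the cap's middle 52 mm above. About 0.19 kg, stands upright on the bench.
- reagent_bottle: The same bottle, given at the centre of its base; z axis up through the cap.
- rotator: The inclined bottle rotator, fixed to the bench, open above: white base 176 x 136 x 34 mm, above it a tilted motor (97 mm in diameter) that carries the chuck. Origin on the bench straight below the middle of the chuck's face, which is 165 mm up; x axis away from the robot, y to the left.
- chuck_seat (a point): Centre of the chuck's flat face (a disc 125 mm in diameter), where the middle of the bottle's base belongs. z axis = the chuck's axis, out of the face: upwards, leaning 25 degrees from vertical to the robot's side. x axis points uphill along the face, y is level, to the left. The jaws stand 66 mm above the face, one uphill and two downhill, 120 degrees apart.
- chuck_sleeve (a joint): Angle (rad) of the sleeve, the knurled ring 132 mm wide below the face, which drives all three jaws: 0 fully open (pads on a 72 mm circle), 1.9 closed (47 mm); grows clockwise seen from above the face. 6.5 mm of jaw travel per rad: a 60 mm bottle is touched at 0.92. Stiff (0.5 N m, 5 to 8 N at the grip), stays and holds its squeeze where left. Past the touch it goes firm within 0.25 rad.
- sleeve_grip (a point): Middle of the sleeve's finger grip: upright black round handle, 17 to 19 mm thick, parallel to the chuck's axis and 94 mm from it, on a short steel arm; 14 mm above the plane of the face. Its end is 24 mm above, the arm 31 mm below this point. It swings on the robot's side: seen from the axis 54 degrees right of straight downhill at joint 0, downhill at 0.94, 55 degrees left at 1.9. May spin in the fingers.
- jaw_0: Uphill jaw: steel block 16 mm wide, 66 mm high, with a smooth nylon pad. Origin at the centre of the chuck's face when fully open; moves inwards with the jaw.
- jaw_1: Downhill jaw on the left (60 degrees from straight downhill), like jaw_0. A bottle set down unclamped leans safely on jaw_1 and jaw_2.
- jaw_2: Downhill jaw on the right (60 degrees from straight downhill), like jaw_0.
- amber_bottle: Bystander: bottle 98 mm tall, 47 mm in diameter; origin at the centre of its base. Stays where it stands.
- small_bottle: Bystander: bottle 78 mm tall, 44 mm in diameter; origin at the centre of its base. Stays where it stands.
Mind the look-alikes: they are no part of the job. What is shaped like the reagent_bottle but blue or green is not meant.

How it is judged (in metres and radians):
On the way, in this order (a step that is already met when the one before it is completed fails the run):
1. the chuck's jaws are opened wider than the bottle (value of joint chuck_sleeve below 0.75 rad), for 0.2 s.
2. the bottle stands in the open chuck, let go (distance between reagent_bottle and chuck_seat below 0.022 m and value of joint chuck_sleeve below 0.9 rad and contact force between the fingers and reagent_bottle below 0.2 N), for 0.2 s.
At the end, for the whole second after the job is handed in: The bottle stands in the chuck with the middle of its base within 8 mm of the centre of the chuck's face and its axis within 4 degrees of the chuck's, at rest, each of the three jaws pressing on it with more than 5 N (contact force between each of jaw_0, jaw_1, jaw_2 and reagent_bottle above 5 N and distance between reagent_bottle and chuck_seat below 0.008 m and angle between the z axis of reagent_bottle and the z axis of chuck_seat, either way round below 0.07 rad and linear speed of reagent_bottle below 0.01 m/s); the robot touches nothing.
It fails at once if the bottle is dropped into the chuck (falls freely at more than 0.9 m/s, from over 40 mm) (contact force between the fingers and reagent_bottle below 0.2 N and distance between reagent_bottle and chuck_seat below 0.15 m and linear speed of reagent_bottle above 0.9 m/s).
It fails at once if the amber bottle is shifted by more than 30 mm or knocked over (distance of amber_bottle from where it was at the start of the episode above 0.03 m or angle between amber_bottle's own z axis and vertical above 0.5 rad).
It fails at once if the small bottle is shifted by more than 30 mm or knocked over (distance of small_bottle from where it was at the start of the episode above 0.03 m or angle between small_bottle's own z axis and vertical above 0.5 rad).
It also fails if it takes over 61 s, if anything falls off the work surface, if the arm or the gripper's body presses on something with over 40 N, if the wrist force passes 120 N, or if a joint passes its speed limit or range.

## Robot

A 6-joint arm with a two-finger parallel gripper is mounted at the origin on a cart in front of the work surface, level with it; the furniture and walls round the work are solid. World frame = base frame: x ahead of the robot, y to its left, z up, the work surface at z = 0. Lengths are in mm, angles in rad, forces in N, time in s.
With the tool pointing down it reaches from about 275 to 750 mm from the base axis. Payload 10.2 kg.
Tool frame: the origin (TCP) lies at the very end of the fingers, on their centre line; the grasp point (between the pads) lies bot.grasp_offset behind it (bot.grasp_offset is the distance from the TCP to the grasp point, in mm); z points along the fingers, y is the direction in which the jaws open and shut (so a half turn about z gives the same grasp; the last joint's range is limited). The gripper opens to 88 mm and grips with 3 to 60 N. Pads are 18 mm wide; open, the fingers measure 123 mm over their backs; the gripper's body (75 mm by 187 mm) begins 45 mm behind the grasp point.
Start: joints at [1.094, 0.313, 1.498, -0, 1.331, -0.223], TCP at [131.832, 508.185, 238.72] pointing down, gripper open.
Joint ranges: [-2.94, 2.94], [-0.97, 2.17], [0.19, 2.56], [-1.23, 4.37], [0.02, 3.11], [-2.88, 2.88]. Speed limits (rad/s): [2.39, 2.39, 3.01, 3.14, 3.14, 3.14].

## Interface

Orientations are given as a 3x3 rotation matrix whose columns are the frame's x, y, z axes.
In Python, from bench import bot gives the robot as it stands. The module is installed in compiled form; this text tells all that it offers.
- The arm moves only by the tool jog_arm, never from a script. Its arguments are lists of equal length, an entry for each row: "travel": the shift along the tool's x, y, z in mm, a list of three; "angular": the turn, a rotation vector about the tool's x, y, z in rad, a list of three. A call has exactly 5 rows; each row is the pose to reach, as a shift and turn from the pose measured when the call began, along the tool's axes at that moment; what a row does not reach only later rows make up. A row lasts 1/12 s, in which the tool goes at most 41.7 mm and 7.16 degrees, less where a joint would pass 70% of its speed; a pose out of reach is approached as far as the arm can. A call with a gripper value outside its range is refused whole. "grip" is the opening in per cent of the stroke, from 0 (shut) to 100 (fully open), set as the call begins (left out, the last holds). The fingers move at their own pace and stop on an object; "grip_force" is the grip in N (left out, the last holds). Time passes only in rows, so rows that repeat a pose let the fingers close, or fill a call up. It gives the time, the measured TCP pose, the force and the opening at its end, in the units of the state.
- bot.read_state(): the state, without advancing time (a new reading comes with each control period).
- bot.camera(name): name is "scene" or "top" or "wrist"; returns (picture, depth): 384x512x3 uint8, blue, green, red; 384x512 float32, mm along the optical axis (not along the pixel's ray), 0 where there is no reading.
- bot.camera_info(name): a dict with "intrinsics" (3x3 intrinsics, pixels), "distortion" ([k1, k2, p1, p2, k3] as OpenCV has them; the pictures are not rectified), "R" (3x3) and "t" (3): a world point X has camera coordinates R X + t. Camera axes: x right, y down, z forward; pixel columns grow to the right and rows downward; lengths in mm; the calibration is good to about 2 mm. A picture is of the moment at which its call begins: read the wrist's pose just before it. camera_info takes no time and is no camera call; for the wrist camera it gives the pose at the moment of the call.
- bot.sign_off(): hands the job in, once; it reports no verdict.
The state is a dict: "clock": time; "joints": joint angles; "joint_velocities": joint speeds; "effort": joint torques, N m; "tcp_pos": TCP position; "tool_rot": TCP orientation; "wrist_force": force on the tool from outside, world axes, zero at the start; "moment": the same for the moment, N m; "finger_gap": finger opening in mm.
Only numpy, scipy, OpenCV 4.12 (cv2) and the standard library are available. Lean on these libraries where they do the work, as an engineer would, in place of code of your own. Each camera call takes 0.05 s, during which the arm holds its last target. There are 200 camera calls.

## Working session

There is one attempt and no reset: what is moved stays moved. The work goes in short steps, Python scripts to look and compute and a tool call to move; the robot and the scene stay as the last step left them, time stands still between calls to the robot, and variables do not carry over. Pictures are saved under pics/ and viewed, on a budget of 10 in all, crops included, one or two more only if the job needs it, and the job is handed in when it is done.

Besides the shell and the picture viewer there is one more tool, called after "Emit:" in YAML: its name, and indented under it one key for each argument. jog_arm: Moves the arm, as the interface text tells. Its arguments: {"type":"object","properties":{"travel":{"type":"array","items":{"type":"array","items":{"type":"number"}}},"angular":{"type":"array","items":{"type":"array","items":{"type":"number"}}},"grip":{"type":"number"},"grip_force":{"type":"number"}},"required":["travel","angular"]}

```bash
mkdir -p pics
cat > h.py <<'E'
import numpy as np, cv2
from bench import bot
from scipy.spatial.transform import Rotation as Rn
def cloud(name):
    im,d=bot.camera(name); c=bot.camera_info(name)
    K=np.array(c["intrinsics"],float);D=np.array(c["distortion"],float);R=np.array(c["R"]);t=np.array(c["t"]).ravel()
    h,w=d.shape; u,v=np.meshgrid(np.arange(w),np.arange(h))
    p=cv2.undistortPoints(np.stack([u,v],-1).reshape(-1,1,2).astype(np.float64),K,D).reshape(h,w,2)
    X=np.dstack([p*d[...,None],d]); W=(X-t)@R; W[d==0]=np.nan
    return im,d,W
E
python3 - <<'E'
from h import *
print(bot.read_state(), bot.grasp_offset)
a=[]
for n in("scene","top"):
    im,d,W=cloud(n); np.savez('c_'+n,im=im,W=W); a.append(im)
    print(n,bot.camera_info(n)["R"],bot.camera_info(n)["t"])
cv2.imwrite('pics/a.png',cv2.resize(np.vstack(a),None,fx=.78,fy=.78))
E
```

```text
{'clock': 0.0, 'joints': array([ 1.09360800e+00,  3.13413120e-01,  1.49840485e+00, -4.21140600e-05,
        1.33097506e+00, -2.23437527e-01]), 'joint_velocities': array([ 0.00173548,  0.00126   , -0.00265114, -0.0010986 , -0.0004091 ,
       -0.00146524]), 'effort': array([ 7.52476190e-04, -4.02201355e+01, -2.52269322e+01,  6.95267343e-02,
        3.51642456e-02, -5.95678898e-05]), 'tcp_pos': array([131.72520233, 507.96524326, 238.19206848]), 'tool_rot': array([[-9.67980104e-01,  2.51026398e-01, -5.14970706e-04],
       [ 2.51026825e-01,  9.67979522e-01, -1.08506420e-03],
       [ 2.26101339e-04, -1.17959202e-03, -9.99999279e-01]]), 'wrist_force': array([ 1.07937861, -0.0312704 ,  1.07981577]), 'moment': array([ 0.00044495,  0.02700661, -0.06174269]), 'finger_gap': 87.98399746917137} 18.700000000000003
scene [[ 0.68959562 -0.7240265  -0.01560459]
 [-0.46081428 -0.42207418 -0.78070711]
 [ 0.55866634  0.54556302 -0.62470226]] [-378.40824352  268.59767618  722.82178191]
top [[-0.00434348 -0.99993575 -0.0104702 ]
 [-0.98986387  0.00578556 -0.14190156]
 [ 0.14195302  0.00974773 -0.9898254 ]] [ -67.41858829  489.91132082 1179.24206639]
```

View pics/a.png

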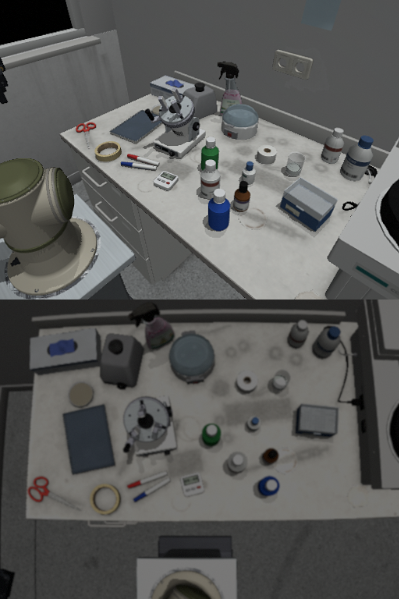

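The stacked view shows the rotator at about (148,420) in the top half-scale picture. A white bottle with a clear cap at (237,462) is the likely target, with blue (268,487) and green (211,435) look-alikes next to it. Zooming in.

Run:
```python
from h import *
s=np.load('c_scene.npz');t=np.load('c_top.npz')
a=cv2.resize(t['im'][100:250,140:390],None,fx=3,fy=3)
cv2.imwrite('pics/b1.png',a[:, :750])
b=cv2.resize(s['im'][100:300,170:340],None,fx=3,fy=3); cv2.imwrite('pics/b2.png',b)
W=t['W']
def q(n,u,v):
    print(n,u,v,np.round(W[v,u]))
for n,u,v in [('white',304,203),('blue',344,235),('green',271,170),('amber',346,200),('small',325,157),('chuck',188,152)]: q(n,u,v)
# reagent bottle: fit region
for n,(x0,x1,u0,u1,v0,v1) in dict(white=(0,0,288,322,185,225),amber=(0,0,332,360,188,215),small=(0,0,312,340,143,172),green=(0,0,255,288,152,190)).items():
    P=W[v0:v1,u0:u1].reshape(-1,3); P=P[~np.isnan(P).any(1)]
    zt=np.percentile(P[:,2],99.5); cap=P[P[:,2]>zt-6]; print(n,'top',zt,'cap mean',cap.mean(0),len(cap), 'ext',np.ptp(cap,axis=0))
```

```text
white 304 203 [ 454. -159.  126.]
blue 344 235 [ 380. -247.  130.]
green 271 170 [531. -84. 123.]
amber 346 200 [ 464. -259.   96.]
small 325 157 [ 572. -215.   71.]
chuck 188 152 [564. 100. 169.]
white top 131.12630616174692 cap mean [ 447.805144   -161.53852472  127.91921346] 126 ext [29.74727606 29.38588585  8.58483916]
amber top 100.30815222610234 cap mean [ 469.52603121 -268.12902423   97.56081653] 81 ext [21.53346925 24.1393954   6.98642492]
small top 80.99370187363739 cap mean [ 575.65811422 -219.28810513   78.01266951] 51 ext [20.48763796 20.03105468  6.73543533]
green top 131.11417909280033 cap mean [536.32211518 -85.17347254 128.10547924] 107 ext [28.49890849 29.76327445  9.85254058]
```

View pics/b1.png

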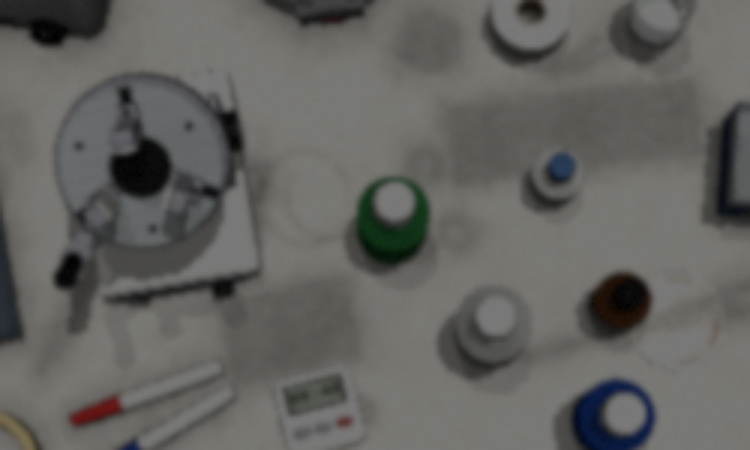

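View pics/b2.png

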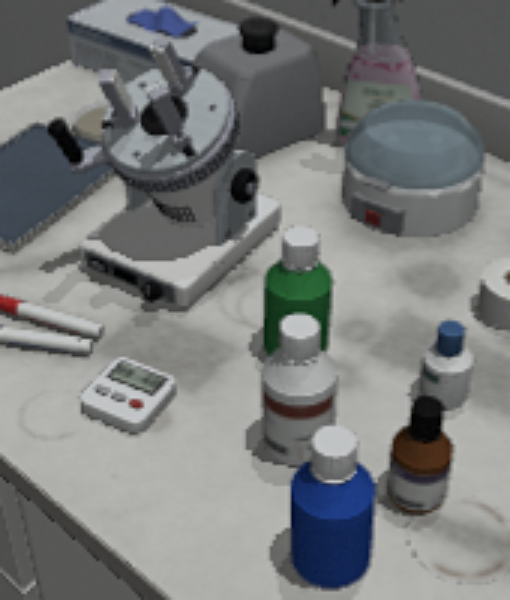

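b1: chuck face centred near crop (140,165), black grip at (70,270), i.e. left of downhill; the jaws are therefore nearly closed. Target: white/clear bottle at (490,320). Amber is at (620,300), small at (555,175) and green (a look-alike) at (393,215). b2 confirms the reading. Now fitting the chuck plane, axis and grip.

```bash
cat > fit.py <<'E'
from h import *
def face(W,im,c0=(566,101,165),yaw0=0,it=6,verbose=1):
    P=W.reshape(-1,3); ok=~np.isnan(P).any(1); P=P[ok]
    c=np.array(c0,float); n=np.array([-np.sin(.436)*np.cos(yaw0),-np.sin(.436)*np.sin(yaw0),np.cos(.436)])
    for i in range(it):
        r=P-c; h=r@n; rad=np.linalg.norm(r-np.outer(h,n),axis=1)
        m=(abs(h)<(10 if i<2 else 3.5))&(rad<63)
        Q=P[m]; n=np.linalg.svd(Q-Q.mean(0))[2][2]; n*=np.sign(n[2]); 
        h0=Q.mean(0)
        # outline: circle fit of in-plane pts by min enclosing circle of hull
        m2=(abs((P-h0)@n)<3.5)&(np.linalg.norm(P-c,axis=1)<75)
        ex=np.cross([0,1,0],n);ex/=np.linalg.norm(ex);ey=np.cross(n,ex)
        q=np.c_[(P[m2]-h0)@ex,(P[m2]-h0)@ey].astype(np.float32)
        (a,b),rr=cv2.minEnclosingCircle(q); c=h0+a*ex+b*ey
    tilt=np.degrees(np.arccos(n[2])); yaw=np.arctan2(-n[1],-n[0])
    print('centre',c.round(1),'n',n.round(3),'tilt',tilt.round(2),'yaw',yaw.round(3),'rad',rr,len(q))
    return c,n,yaw
def frame(c,yaw,tilt=np.radians(25)):
    z=np.array([-np.sin(tilt)*np.cos(yaw),-np.sin(tilt)*np.sin(yaw),np.cos(tilt)]); y=np.array([-np.sin(yaw),np.cos(yaw),0]); x=np.cross(y,z)
    return np.c_[x,y,z]
E
python3 - <<'E'
from fit import *
for f in('top','scene'):
    s=np.load(f'c_{f}.npz'); W=s['W'];im=s['im']
    c,n,yaw=face(W,im)
    F=frame(c,yaw)
    L=(W-c)@F
    g=im.max(2)
    r=np.hypot(L[...,0],L[...,1])
    with np.errstate(all='ignore'):
        m=(r>82)&(r<106)&(L[...,2]>-12)&(L[...,2]<45)&(L[...,0]<0)
        p=L[m]; print('grip pts',len(p),np.median(p,0),p.min(0),p.max(0))
        print(' ang from downhill, + left',np.arctan2(np.median(p[:,1]),-np.median(p[:,0])))
        for k in (0,1,2):
            a=k*2*np.pi/3; d=np.array([np.cos(a),np.sin(a)]); t=np.array([-d[1],d[0]])
            m=(L[...,2]>20)&(L[...,2]<75)&(L[...,:2]@d>10)&(L[...,:2]@d<62)&(abs(L[...,:2]@t)<14)
            print(' jaw',k,m.sum(),np.percentile(L[m][:,:2]@d,[1,10,50,90,99]).round(1),np.median(L[m][:,:2]@t), L[m][:,2].max())
    # base front edge etc
    with np.errstate(all='ignore'):
        m=(abs(W[...,2]-34)<4)&(abs(W[...,0]-560)<140)&(abs(W[...,1]-80)<110)
    rect=cv2.minAreaRect(W[m][:,:2].astype(np.float32)); print(' base rect',rect,m.sum())
E
```

```text
centre [557.7 104.7 164.5] n [-0.416 -0.067  0.907] tilt 24.89 yaw 0.16 rad 62.97948455810547 1803
grip pts 83 [-63.38210951  64.31425942  34.15129864] [-74.57909849  58.31560591 -11.53988262] [-56.52678027  73.14947947  42.65356527]
 ang from downhill, + left 0.7926977707693734
 jaw 0 97 [25.  26.8 35.5 40.4 40.8] -1.5216606002964448 69.58632488292932
 jaw 1 98 [24.4 25.  29.4 37.8 39.7] -1.1855785801963985 69.26415885667643
 jaw 2 89 [25.3 26.6 32.7 38.9 40.3] 5.04958301185033 69.84636482180049
 base rect ((570.1439819335938, 105.20228576660156), (185.5132293701172, 135.46224975585938), 8.670872688293457) 1024
centre [558.  106.6 164.4] n [-0.419 -0.076  0.905] tilt 25.17 yaw 0.18 rad 63.35316848754883 831
grip pts 96 [-67.06877611  62.9543186   21.16490434] [-72.71860795  58.48162883 -11.99044147] [-55.83824674  76.37119057  40.39581601]
 ang from downhill, + left 0.7537646677118324
 jaw 0 111 [24.2 25.3 29.2 37.9 40.9] -5.150247019768958 68.53462756524819
 jaw 1 107 [24.3 24.8 30.4 38.1 39.5] 4.516991295722962 67.6360120139785
 jaw 2 99 [23.8 29.4 38.  40.  41.5] -0.35459473664563923 68.84236534601415
 base rect ((571.6882934570312, 108.6812515258789), (182.6864776611328, 135.43399047851562), 8.438935279846191) 880
```

```bash
cat > plan.py <<'E'
from fit import *
import json,sys
C=np.array([558,105.5,164.5]); F=frame(C,0.155)
def hand(j,zg=24,yaw=None,lift=0,r=94):
    "TCP pose holding the sleeve grip at joint j"
    a=j-0.94; yaw=a if yaw is None else yaw
    p=C+F@np.array([-r*np.cos(a),r*np.sin(a),zg-bot.grasp_offset+lift])
    # y tangential, z=-axis
    y=np.array([np.sin(yaw),np.cos(yaw),0]);z=np.array([0,0,-1.]);x=np.cross(y,z)
    return p,F@np.c_[x,y,z]
def seat(h=0,grasp=116,off=(0,0)):
    "TCP pose with bottle base h above face"
    p=C+F@np.array([off[0],off[1],h+grasp-bot.grasp_offset])
    return p,F@np.array([[0,1,0],[1,0,0],[0,0,-1.]]).T
def down(p,ya):
    y=np.array([np.cos(ya),np.sin(ya),0]);z=np.array([0,0,-1.]);return np.array(p,float),np.c_[np.cross(y,z),y,z]
def now():
    s=bot.read_state(); return np.array(s["tcp_pos"]),np.array(s["tool_rot"])
def rel(a,b):
    return a[1].T@(b[0]-a[0]), Rn.from_matrix(a[1].T@b[1]).as_rotvec()
def emit(rows,start=None):
    "rows: list of poses; prints calls of 5"
    st=start or now()
    while len(rows)%5: rows=rows+[rows[-1]]
    for i in range(0,len(rows),5):
        T=[];A=[]
        for q in rows[i:i+5]:
            t,w=rel(st,q); T.append([float(v) for v in t.round(1)]);A.append([float(v) for v in w.round(3)])
        print(json.dumps({"travel":T}),json.dumps({"angular":A})); st=rows[i+4]
def line(b,a=None,vmax=36,wmax=.115,n=None,hold=0):
    a=a or now(); t,w=rel(a,b)
    n=n or int(max(np.ceil(np.linalg.norm(t)/vmax),np.ceil(np.linalg.norm(w)/wmax),1))
    return [(a[0]+(b[0]-a[0])*k/n,a[1]@Rn.from_rotvec(w*k/n).as_matrix()) for k in range(1,n+1)]+[b]*hold
E
python3 - <<'E'
from plan import *
b=hand(1.71,lift=65); print(b[0]); emit(line(b,hold=2))
E
```

```text
[458.11629912 156.12355571 199.69363446]
{"travel": [[-28.9, -18.5, 2.8], [-57.8, -36.9, 5.5], [-86.6, -55.4, 8.3], [-115.5, -73.9, 11.1], [-144.4, -92.4, 13.8]]} {"angular": [[-0.017, -0.026, 0.025], [-0.035, -0.052, 0.051], [-0.052, -0.078, 0.076], [-0.07, -0.104, 0.102], [-0.087, -0.13, 0.127]]}
{"travel": [[-30.5, -15.0, 5.2], [-61.0, -30.1, 10.4], [-91.5, -45.1, 15.5], [-122.0, -60.1, 20.7], [-152.5, -75.2, 25.9]]} {"angular": [[-0.017, -0.026, 0.025], [-0.035, -0.052, 0.051], [-0.052, -0.078, 0.076], [-0.07, -0.104, 0.102], [-0.087, -0.13, 0.127]]}
{"travel": [[-31.3, -11.7, 8.0], [-62.7, -23.4, 16.1], [-94.0, -35.0, 24.1], [-125.3, -46.7, 32.2], [-125.3, -46.7, 32.2]]} {"angular": [[-0.017, -0.026, 0.025], [-0.035, -0.052, 0.051], [-0.052, -0.078, 0.076], [-0.07, -0.104, 0.102], [-0.07, -0.104, 0.102]]}
{"travel": [[0.0, 0.0, 0.0], [0.0, 0.0, 0.0], [0.0, 0.0, 0.0], [0.0, 0.0, 0.0], [0.0, 0.0, 0.0]]} {"angular": [[0.0, 0.0, 0.0], [0.0, 0.0, 0.0], [0.0, 0.0, 0.0], [0.0, 0.0, 0.0], [0.0, 0.0, 0.0]]}
```

Emit:
jog_arm:
  travel:
    - [-29, -18.5, 2.8]
    - [-58, -37, 5.5]
    - [-86.6, -55.4, 8.3]
    - [-115.5, -74, 11]
    - [-144.4, -92.4, 13.8]
  angular:
    - [-0.017, -0.026, 0.025]
    - [-0.035, -0.052, 0.051]
    - [-0.052, -0.078, 0.076]
    - [-0.07, -0.104, 0.102]
    - [-0.087, -0.13, 0.127]
  grip: 55

```text
clock: 0.52
tcp_pos: [248.9, 380.9, 224.2]
tool_rot: [[-0.919, 0.365, 0.151], [0.375, 0.926, 0.041], [-0.125, 0.094, -0.988]]
wrist_force: [1.3, 0.9, 0.7]
finger_gap: 56.7
```

Emit:
jog_arm:
  travel:
    - [-30.5, -15, 5.2]
    - [-61, -30, 10.4]
    - [-91.5, -45, 15.5]
    - [-122, -60, 20.7]
    - [-152.5, -75, 26]
  angular:
    - [-0.017, -0.026, 0.025]
    - [-0.035, -0.052, 0.051]
    - [-0.052, -0.078, 0.076]
    - [-0.07, -0.104, 0.102]
    - [-0.087, -0.13, 0.127]

```text
clock: 0.93
tcp_pos: [366.2, 253.9, 210.3]
tool_rot: [[-0.836, 0.458, 0.303], [0.497, 0.865, 0.062], [-0.234, 0.202, -0.951]]
wrist_force: [0.9, 1.0, 0.4]
finger_gap: 48.4
```

Run:
```python
from plan import *
print(now()[0]);b=hand(1.71,lift=65); emit(line(b,hold=1))
```

```text
[366.20832051 253.85155891 210.33101249]
{"travel": [[-30.7, -11.2, 8.0], [-61.4, -22.3, 15.9], [-92.2, -33.5, 23.9], [-122.9, -44.6, 31.9], [-122.9, -44.6, 31.9]]} {"angular": [[-0.017, -0.025, 0.025], [-0.035, -0.051, 0.05], [-0.052, -0.076, 0.075], [-0.07, -0.102, 0.1], [-0.07, -0.102, 0.1]]}
```

Emit:
jog_arm:
  travel:
    - [-30.7, -11.2, 8]
    - [-61.4, -22.3, 16]
    - [-92.2, -33.5, 24]
    - [-123, -44.6, 32]
    - [-123, -44.6, 32]
  angular:
    - [-0.017, -0.025, 0.025]
    - [-0.035, -0.051, 0.05]
    - [-0.052, -0.076, 0.075]
    - [-0.07, -0.102, 0.1]
    - [-0.07, -0.102, 0.1]

```text
clock: 1.35
tcp_pos: [460.4, 152.6, 198.9]
tool_rot: [[-0.747, 0.517, 0.419], [0.591, 0.804, 0.063], [-0.304, 0.295, -0.906]]
wrist_force: [-1.4, -0.2, -0.3]
finger_gap: 48.3
```

Run:
```python
from plan import *
bot.read_state()
im,d,W=cloud("wrist"); p=now(); g=hand(1.71)
ci=bot.camera_info("wrist");K=np.array(ci["intrinsics"]);D=np.array(ci["distortion"])
for j,c in((1.71,(0,255,0)),):
    for z in(-10,14,38):
        X=C+F@np.array([-94*np.cos(j-.94),94*np.sin(j-.94),z])
        u=cv2.projectPoints(X[None],cv2.Rodrigues(np.array(ci["R"]))[0],np.array(ci["t"]).reshape(3,1),K,D)[0].ravel(); print(z,u)
        cv2.circle(im,tuple(int(v) for v in u),3,c,-1)
cv2.imwrite('pics/w1.png',im)
L=(W-C)@F;r=np.hypot(L[...,0],L[...,1])
with np.errstate(all='ignore'): m=(r>75)&(r<115)&(L[...,2]>0)&(L[...,2]<45)&(L[...,0]<0)
q=L[m]; print(len(q),np.median(q,0),q.max(0),q.min(0))
print(p[0]); emit(line(hand(1.71,lift=10),hold=1)); emit(line(hand(1.71),a=hand(1.71,lift=10),hold=3))
```

```text
-10 [261.69738423 197.01726656]
14 [261.87918608 208.55053505]
38 [262.10361241 222.78449946]
970 [-70.80180004  71.91996342  37.14157131] [-59.10665303  78.43374376  41.39207096] [-7.68300571e+01  6.04151400e+01  4.68562808e-02]
[458.9230817  154.23680493 198.95553188]
{"travel": [[0.8, 0.7, 27.1], [1.5, 1.4, 54.1], [1.5, 1.4, 54.1], [1.5, 1.4, 54.1], [1.5, 1.4, 54.1]]} {"angular": [[-0.001, 0.0, -0.002], [-0.002, 0.0, -0.004], [-0.002, 0.0, -0.004], [-0.002, 0.0, -0.004], [-0.002, 0.0, -0.004]]}
{"travel": [[1.5, 1.4, 64.1], [1.5, 1.4, 64.1], [1.5, 1.4, 64.1], [1.5, 1.4, 64.1], [1.5, 1.4, 64.1]]} {"angular": [[-0.002, 0.0, -0.004], [-0.002, 0.0, -0.004], [-0.002, 0.0, -0.004], [-0.002, 0.0, -0.004], [-0.002, 0.0, -0.004]]}
```

View pics/w1.png

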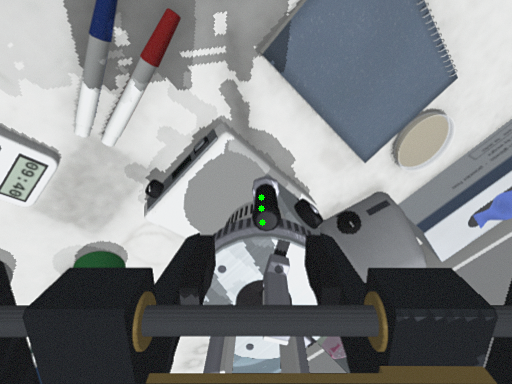

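The wrist view shows the grip at about (264,200), between the fingers, with my predicted axis dots (262,197–223) on it. Descending.

Emit:
jog_arm:
  travel:
    - [0.5, 0.5, 18]
    - [1, 1, 36]
    - [1.5, 1.4, 52]
    - [1.5, 1.4, 64]
    - [1.5, 1.4, 64]
  angular:
    - [0, 0, -0.002]
    - [0, 0, -0.004]
    - [0, 0, -0.004]
    - [0, 0, -0.004]
    - [0, 0, -0.004]

```text
clock: 1.82
tcp_pos: [484.2, 161.2, 138.9]
tool_rot: [[-0.752, 0.513, 0.413], [0.586, 0.808, 0.064], [-0.301, 0.29, -0.908]]
wrist_force: [-0.6, -0.7, 0.0]
finger_gap: 48.4
```

Emit:
jog_arm:
  travel:
    - [0, 0, 0]
    - [0, 0, 0]
    - [0, 0, 0]
    - [0, 0, 0]
    - [0, 0, 0]
  angular:
    - [0, 0, 0]
    - [0, 0, 0]
    - [0, 0, 0]
    - [0, 0, 0]
    - [0, 0, 0]
  grip: 0
  grip_force: 25

```text
clock: 2.23
tcp_pos: [484.3, 161.6, 139.6]
tool_rot: [[-0.752, 0.513, 0.414], [0.586, 0.808, 0.065], [-0.302, 0.291, -0.908]]
wrist_force: [-0.1, 8.6, 1.2]
finger_gap: 17.4
```

```bash
cat >> plan.py <<'E'
def arc(j0,j1,dj,zg,**k):
    n=int(np.ceil(abs(j1-j0)/dj)); return [hand(j0+(j1-j0)*i/n,zg=zg,**k) for i in range(1,n+1)]
def where():
    p,R=now(); g=F.T@(p-R[:,2]*bot.grasp_offset-C); return g,0.94+np.arctan2(g[1],-g[0]),np.hypot(g[0],g[1])
E
python3 - <<'E'
from plan import *
s=bot.read_state();g,j,r=where(); print(g,j,r,s['wrist_force'],s['finger_gap'])
emit(arc(j,0.25,0.1,g[2],r=94))
E
```

```text
[-68.60202125  66.76065007  23.2478335 ] 1.711795760362205 95.7247184251551 [-0.07523917  8.56412174  1.2201245 ] 17.379467754515012
{"travel": [[-2.2, -9.1, 0.0], [-3.5, -18.2, 0.0], [-5.7, -27.1, 0.1], [-8.7, -35.7, 0.1], [-12.6, -44.0, 0.1]]} {"angular": [[-0.003, -0.003, -0.094], [-0.002, -0.003, -0.192], [-0.002, -0.003, -0.289], [-0.002, -0.003, -0.387], [-0.002, -0.003, -0.484]]}
{"travel": [[-0.4, -9.1, -0.0], [-1.8, -18.2, -0.0], [-4.0, -27.1, -0.0], [-7.1, -35.7, -0.0], [-10.9, -44.0, -0.0]]} {"angular": [[0.0, -0.0, -0.097], [0.0, -0.0, -0.195], [-0.0, -0.0, -0.292], [0.0, -0.0, -0.39], [0.0, -0.0, -0.487]]}
{"travel": [[-0.4, -9.1, 0.0], [-1.8, -18.2, -0.0], [-4.0, -27.1, 0.0], [-7.1, -35.7, 0.0], [-10.9, -44.0, -0.0]]} {"angular": [[-0.0, 0.0, -0.097], [-0.0, 0.0, -0.195], [-0.0, 0.0, -0.292], [-0.0, 0.0, -0.39], [-0.0, 0.0, -0.487]]}
```

Emit:
jog_arm:
  travel:
    - [-1, -9, 0]
    - [-2.5, -18, 0]
    - [-5, -27, 0]
    - [-8, -35.7, 0]
    - [-12, -44, 0]
  angular:
    - [0, 0, -0.095]
    - [0, 0, -0.192]
    - [0, 0, -0.289]
    - [0, 0, -0.387]
    - [0, 0, -0.484]

```text
clock: 2.65
tcp_pos: [470.0, 119.3, 129.9]
tool_rot: [[-0.905, 0.099, 0.413], [0.138, 0.988, 0.066], [-0.402, 0.117, -0.908]]
wrist_force: [5.3, 8.3, -8.0]
finger_gap: 15.3
```

Run:
```python
from plan import *
s=bot.read_state();g,j,r=where(); print(g,j,r,s['wrist_force'],s['finger_gap'])
emit(arc(j,0.22,0.1,g[2],r=94))
```

```text
[-91.39567391  27.22854783  23.18851521] 1.2295469308697493 95.36541840142031 [ 5.30860327  8.25472734 -8.01438188] 15.32845841054986
{"travel": [[-1.8, -8.6, -0.0], [-2.9, -17.2, -0.0], [-4.8, -25.6, -0.0], [-7.4, -33.8, -0.0], [-10.8, -41.7, -0.0]]} {"angular": [[0.0, -0.005, -0.082], [0.0, -0.005, -0.174], [0.001, -0.005, -0.266], [0.001, -0.005, -0.358], [0.001, -0.005, -0.449]]}
{"travel": [[-0.4, -8.6, 0.0], [-1.6, -17.2, 0.0], [-3.5, -25.6, 0.0], [-6.3, -33.7, 0.0], [-9.7, -41.6, 0.0]]} {"angular": [[0.0, 0.0, -0.092], [0.0, 0.0, -0.184], [-0.0, 0.0, -0.275], [0.0, 0.0, -0.367], [-0.0, 0.0, -0.459]]}
{"travel": [[-0.4, -8.6, -0.0], [-0.4, -8.6, -0.0], [-0.4, -8.6, -0.0], [-0.4, -8.6, -0.0], [-0.4, -8.6, -0.0]]} {"angular": [[0.0, 0.0, -0.092], [0.0, 0.0, -0.092], [0.0, 0.0, -0.092], [0.0, 0.0, -0.092], [0.0, 0.0, -0.092]]}
```

Run:
```python
from plan import *
s=bot.read_state(); print('local force',F.T@s['wrist_force'], 'tool',now()[1].T@s['wrist_force'])
im,d,W=cloud("wrist"); cv2.imwrite('pics/w2.png',im[150:340,150:370].repeat(2,0).repeat(2,1))
im,d,W=cloud("top"); cv2.imwrite('pics/t2.png',cv2.resize(im[100:220,130:240],None,fx=5,fy=5))
```

```text
local force [  2.52149257   7.3362231  -10.01868329] tool [-0.44537903  7.74874651 10.01552165]
```

View pics/w2.png

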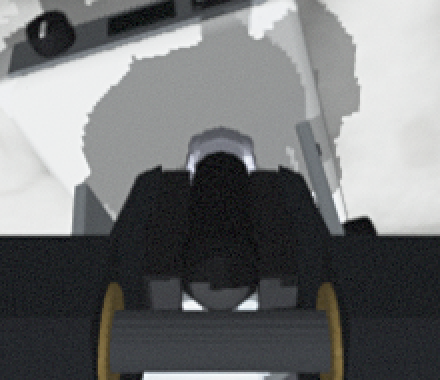

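The handle is centred between the fingers at crop (222,200–300), with its steel arm behind; it is still held. Continuing.

Emit:
jog_arm:
  travel:
    - [-1, -8.6, 0]
    - [-2.2, -17.2, 0]
    - [-4.2, -25.6, 0]
    - [-7, -33.8, 0]
    - [-10.5, -41.7, 0]
  angular:
    - [0, 0, -0.085]
    - [0, 0, -0.175]
    - [0, 0, -0.266]
    - [0, 0, -0.358]
    - [0, 0, -0.45]

```text
clock: 3.17
tcp_pos: [474.6, 76.3, 128.7]
tool_rot: [[-0.86, -0.302, 0.411], [-0.303, 0.951, 0.066], [-0.41, -0.068, -0.909]]
wrist_force: [4.2, 9.8, -9.4]
finger_gap: 15.3
```

Run:
```python
from plan import *
s=bot.read_state();g,j,r=where(); print(g,j,r,'tool',now()[1].T@s['wrist_force'],s['finger_gap'])
emit(arc(j,0.22,0.1,g[2],r=94))
```

```text
[-93.76572412 -15.9702903   22.96867079] 0.7712976850291352 95.11604066638806 tool [-2.71877466  8.68163223 10.86000924] 15.258910103900805
{"travel": [[-1.7, -8.7, -0.0], [-2.9, -17.2, -0.1], [-4.8, -25.6, -0.1], [-7.6, -33.8, -0.1], [-11.1, -41.7, -0.2]]} {"angular": [[0.003, -0.007, -0.093], [0.003, -0.007, -0.185], [0.004, -0.007, -0.277], [0.004, -0.007, -0.369], [0.004, -0.006, -0.461]]}
{"travel": [[-0.4, -8.6, 0.0], [-0.4, -8.6, 0.0], [-0.4, -8.6, 0.0], [-0.4, -8.6, 0.0], [-0.4, -8.6, 0.0]]} {"angular": [[0.0, 0.0, -0.092], [0.0, 0.0, -0.092], [0.0, 0.0, -0.092], [0.0, 0.0, -0.092], [0.0, 0.0, -0.092]]}
```

Emit:
jog_arm:
  travel:
    - [-1, -8.7, 0]
    - [-2.2, -17.2, 0]
    - [-4.2, -25.6, 0]
    - [-7, -33.8, 0]
    - [-10.5, -41.7, 0]
  angular:
    - [0, 0, -0.09]
    - [0, 0, -0.182]
    - [0, 0, -0.274]
    - [0, 0, -0.366]
    - [0, 0, -0.458]

```text
clock: 3.58
tcp_pos: [495.0, 40.6, 135.1]
tool_rot: [[-0.638, -0.654, 0.407], [-0.693, 0.718, 0.067], [-0.336, -0.239, -0.911]]
wrist_force: [-6.2, 4.5, -1.7]
finger_gap: 15.7
```

Emit:
jog_arm:
  travel:
    - [-0.4, -6, 0]
    - [-0.4, -6, 0]
    - [-0.4, -6, 0]
    - [-0.4, -6, 0]
    - [-0.4, -6, 0]
  angular:
    - [0, 0, -0.06]
    - [0, 0, -0.06]
    - [0, 0, -0.06]
    - [0, 0, -0.06]
    - [0, 0, -0.06]

```text
clock: 4.0
tcp_pos: [498.2, 37.6, 136.3]
tool_rot: [[-0.603, -0.689, 0.402], [-0.733, 0.678, 0.064], [-0.316, -0.256, -0.914]]
wrist_force: [-10.0, -10.3, -2.5]
finger_gap: 15.3
```

Emit:
jog_arm:
  travel:
    - [0, 0, 0]
    - [0, 0, 0]
    - [0, 0, 0]
    - [0, 0, 0]
    - [0, 0, 0]
  angular:
    - [0, 0, 0]
    - [0, 0, 0]
    - [0, 0, 0]
    - [0, 0, 0]
    - [0, 0, 0]
  grip: 55

```text
clock: 4.42
tcp_pos: [498.4, 37.8, 136.5]
tool_rot: [[-0.603, -0.689, 0.402], [-0.732, 0.678, 0.064], [-0.317, -0.256, -0.913]]
wrist_force: [0.5, -0.8, 0.3]
finger_gap: 46.9
```

Run:
```python
from plan import *
s=bot.read_state();g,j,r=where(); print(g,j,r,'tool',now()[1].T@s['wrist_force'],s['finger_gap'],s['joints'])
B=np.array([447.5,-161,0])
emit(line(down([447.5,-161,240],0.155)))
```

```text
[-74.3966763  -57.73714193  22.66742043] 0.2800208381092686 94.17241104816823 tool [ 0.2489843  -0.96446298 -0.10209309] 46.87015493330329 [-0.24051561  0.1982028   2.01269423  0.30079868  0.56111444 -2.87410426]
{"travel": [[7.2, -6.3, -6.4], [14.3, -12.6, -12.8], [21.5, -18.9, -19.1], [28.7, -25.2, -25.5], [35.9, -31.6, -31.9]]} {"angular": [[0.011, 0.024, 0.111], [0.023, 0.047, 0.221], [0.034, 0.071, 0.332], [0.045, 0.094, 0.443], [0.056, 0.118, 0.553]]}
{"travel": [[3.3, -9.6, -5.3], [6.7, -19.3, -10.6], [10.0, -28.9, -15.9], [13.4, -38.6, -21.1], [16.7, -48.2, -26.4]]} {"angular": [[0.011, 0.024, 0.111], [0.023, 0.047, 0.221], [0.034, 0.071, 0.332], [0.045, 0.094, 0.443], [0.056, 0.118, 0.553]]}
{"travel": [[-1.8, -10.4, -4.6], [-3.5, -20.8, -9.2], [-5.3, -31.1, -13.8], [-7.0, -41.5, -18.4], [-8.8, -51.9, -23.0]]} {"angular": [[0.011, 0.024, 0.111], [0.023, 0.047, 0.221], [0.034, 0.071, 0.332], [0.045, 0.094, 0.443], [0.056, 0.118, 0.553]]}
{"travel": [[-6.5, -8.3, -4.6], [-13.0, -16.6, -9.1], [-19.5, -24.9, -13.7], [-26.0, -33.2, -18.3], [-32.5, -41.5, -22.8]]} {"angular": [[0.011, 0.024, 0.111], [0.023, 0.047, 0.221], [0.034, 0.071, 0.332], [0.045, 0.094, 0.443], [0.056, 0.118, 0.553]]}
```

Joint 6 stopped at its limit (−2.874), so the sleeve should be near 0.28, which is below 0.75. For closing I'll use the half-turned grasp. Now I back off along the axis and go to the bottle.

Emit:
jog_arm:
  travel:
    - [0, 0, -20]
    - [0, 0, -45]
    - [0, 0, -70]
    - [0, 0, -85]
    - [0, 0, -85]
  angular:
    - [0, 0, 0]
    - [0, 0, 0]
    - [0, 0, 0]
    - [0, 0, 0]
    - [0, 0, 0]

```text
clock: 4.83
tcp_pos: [464.7, 32.1, 217.1]
tool_rot: [[-0.602, -0.687, 0.407], [-0.732, 0.678, 0.062], [-0.319, -0.261, -0.911]]
wrist_force: [1.4, 0.2, 0.1]
finger_gap: 48.4
```

Run:
```python
from plan import *
emit(line(down([447.5,-161,240],0.155)))
im,d,W=cloud("top"); np.savez('c_top2',im=im,W=W)
L=(W-C)@F
with np.errstate(all='ignore'):
  for k in (0,1,2):
    a=k*2*np.pi/3; dd=np.array([np.cos(a),np.sin(a)]); t=np.array([-dd[1],dd[0]])
    m=(L[...,2]>20)&(L[...,2]<72)&(L[...,:2]@dd>10)&(L[...,:2]@dd<62)&(abs(L[...,:2]@t)<14)
    print(' jaw',k,m.sum(),np.percentile(L[m][:,:2]@dd,[2,10,50,90,99]).round(1) if m.any() else '')
```

```text
{"travel": [[7.2, -6.3, -2.0], [14.4, -12.5, -4.0], [21.7, -18.8, -6.0], [28.9, -25.0, -8.0], [36.1, -31.3, -10.0]]} {"angular": [[0.011, 0.024, 0.111], [0.023, 0.048, 0.221], [0.034, 0.072, 0.332], [0.045, 0.095, 0.442], [0.056, 0.119, 0.553]]}
{"travel": [[3.0, -9.2, -0.9], [6.0, -18.5, -1.8], [9.0, -27.7, -2.8], [12.0, -37.0, -3.7], [15.0, -46.2, -4.6]]} {"angular": [[0.011, 0.024, 0.111], [0.023, 0.048, 0.221], [0.034, 0.072, 0.332], [0.045, 0.095, 0.442], [0.056, 0.119, 0.553]]}
{"travel": [[-2.3, -9.5, -0.3], [-4.5, -19.0, -0.7], [-6.8, -28.5, -1.0], [-9.0, -38.0, -1.3], [-11.3, -47.5, -1.7]]} {"angular": [[0.011, 0.024, 0.111], [0.023, 0.048, 0.221], [0.034, 0.072, 0.332], [0.045, 0.095, 0.442], [0.056, 0.119, 0.553]]}
{"travel": [[-6.9, -6.9, -0.4], [-13.7, -13.8, -0.8], [-20.6, -20.8, -1.2], [-27.5, -27.7, -1.7], [-34.4, -34.6, -2.1]]} {"angular": [[0.011, 0.024, 0.111], [0.023, 0.048, 0.221], [0.034, 0.072, 0.332], [0.045, 0.095, 0.442], [0.056, 0.119, 0.553]]}
 jaw 0 98 [34.8 36.2 44.  49.5 49.7]
 jaw 1 100 [33.8 34.  37.5 46.  48.2]
 jaw 2 89 [35.6 37.  43.  49.4 51.1]
```

The jaws now read about 34 mm radius, so the sleeve is open at around 0.25.

Emit:
jog_arm:
  travel:
    - [7, -6.3, -4]
    - [14.4, -12.5, -8]
    - [21.7, -18.8, -10]
    - [29, -25, -12]
    - [36, -31.3, -14]
  angular:
    - [0.011, 0.024, 0.111]
    - [0.023, 0.048, 0.221]
    - [0.034, 0.072, 0.332]
    - [0.045, 0.095, 0.442]
    - [0.056, 0.119, 0.553]
  grip: 70

```text
clock: 5.3
tcp_pos: [458.6, -16.5, 223.3]
tool_rot: [[-0.913, -0.232, 0.337], [-0.261, 0.964, -0.046], [-0.314, -0.13, -0.941]]
wrist_force: [0.8, -0.4, 0.6]
finger_gap: 61.7
```

Emit:
jog_arm:
  travel:
    - [3, -9.2, -1]
    - [6, -18.5, -2]
    - [9, -27.7, -2.8]
    - [12, -37, -3.7]
    - [15, -46.2, -4.6]
  angular:
    - [0.011, 0.024, 0.111]
    - [0.023, 0.048, 0.221]
    - [0.034, 0.072, 0.332]
    - [0.045, 0.095, 0.442]
    - [0.056, 0.119, 0.553]

```text
clock: 5.72
tcp_pos: [454.1, -64.9, 227.4]
tool_rot: [[-0.925, 0.312, 0.219], [0.297, 0.95, -0.098], [-0.239, -0.026, -0.971]]
wrist_force: [0.1, 0.1, 0.6]
finger_gap: 61.8
```

Emit:
jog_arm:
  travel:
    - [-2.3, -9.5, 0]
    - [-4.5, -19, 0]
    - [-6.8, -28.5, 0]
    - [-9, -38, 0]
    - [-11.3, -47.5, 0]
  angular:
    - [0.011, 0.024, 0.111]
    - [0.023, 0.048, 0.221]
    - [0.034, 0.072, 0.332]
    - [0.045, 0.095, 0.442]
    - [0.056, 0.119, 0.553]

```text
clock: 6.13
tcp_pos: [449.9, -113.5, 229.7]
tool_rot: [[-0.634, 0.768, 0.09], [0.764, 0.64, -0.078], [-0.117, 0.019, -0.993]]
wrist_force: [1.0, 0.1, 0.2]
finger_gap: 61.8
```

Run:
```python
from plan import *
s=bot.read_state(); print(s['joints'],s['tcp_pos'])
emit(line(down([447.5,-161,210],0.155),hold=1))
```

```text
[-0.48585553  0.12907519  1.75793214 -0.02937544  1.13890468 -1.16877994] [ 449.85103263 -113.51273104  229.74788433]
{"travel": [[-6.5, -6.5, 4.6], [-13.0, -13.0, 9.2], [-19.5, -19.6, 13.8], [-26.0, -26.1, 18.5], [-32.5, -32.6, 23.1]]} {"angular": [[0.01, 0.022, 0.108], [0.02, 0.044, 0.215], [0.03, 0.066, 0.323], [0.04, 0.087, 0.43], [0.051, 0.109, 0.538]]}
{"travel": [[0.0, 0.0, 0.0], [0.0, 0.0, 0.0], [0.0, 0.0, 0.0], [0.0, 0.0, 0.0], [0.0, 0.0, 0.0]]} {"angular": [[-0.0, -0.0, 0.0], [-0.0, -0.0, 0.0], [-0.0, -0.0, 0.0], [-0.0, -0.0, 0.0], [-0.0, -0.0, 0.0]]}
```

Emit:
jog_arm:
  travel:
    - [-6.5, -6.5, 4.6]
    - [-13, -13, 9]
    - [-19.5, -19.6, 14]
    - [-26, -26, 18.5]
    - [-32.5, -32.6, 23]
  angular:
    - [0.01, 0.022, 0.108]
    - [0.02, 0.044, 0.215]
    - [0.03, 0.066, 0.323]
    - [0.04, 0.087, 0.43]
    - [0.051, 0.109, 0.538]

```text
clock: 6.55
tcp_pos: [447.6, -161.2, 208.2]
tool_rot: [[-0.149, 0.989, -0.003], [0.989, 0.149, 0.002], [0.002, -0.002, -1.0]]
wrist_force: [0.8, 0.5, -0.3]
finger_gap: 61.8
```

Run:
```python
from plan import *
im,d,W=cloud("top")
P=W[185:225,288:322].reshape(-1,3);P=P[~np.isnan(P).any(1)]
im,d,W=cloud("wrist"); cv2.imwrite('pics/w3.png',im)
Q=W.reshape(-1,3); 
with np.errstate(all='ignore'): Q=Q[(abs(Q[:,0]-448)<32)&(abs(Q[:,1]+161)<32)&(Q[:,2]>120)&(Q[:,2]<136)]
for n,A in(('top',P),('wrist',Q)):
    A=A[A[:,2]>124]
    if len(A): print(n,len(A),A.mean(0),A.min(0),A.max(0),cv2.minEnclosingCircle(A[:,:2].astype(np.float32)))
    else: print(n,'none')
ci=bot.camera_info("wrist");
X=np.array([[447.5,-161,128.]]);print(cv2.projectPoints(X,cv2.Rodrigues(np.array(ci["R"]))[0],np.array(ci["t"]).reshape(3,1),np.array(ci["intrinsics"]),np.array(ci["distortion"]))[0].ravel())
print(now())
emit(line(down([447.5,-161,150],0.155),hold=1))
```

```text
top 1209 [ 409.56335774 -139.13856367  458.26965286] [ 372.89032585 -179.20224791  292.0726377 ] [ 439.33460989 -106.94830273  540.6001686 ] ((404.8645324707031, -136.9944305419922), 43.79905700683594)
wrist 1145 [ 449.30758168 -157.26742077  127.95643009] [ 434.33742262 -172.72559269  124.00770154] [ 464.53877244 -142.76647124  129.95777784] ((449.29473876953125, -158.09780883789062), 15.52708625793457)
[260.34950232 197.96304852]
(array([ 447.48918704, -161.86935378,  207.94754409]), array([[-0.15176072,  0.98841262, -0.00302856],
       [ 0.98841505,  0.15176614,  0.00164893],
       [ 0.00208945, -0.00274323, -0.99999405]]))
{"travel": [[0.4, 0.2, 29.0], [0.7, 0.3, 57.9], [0.7, 0.3, 57.9], [0.7, 0.3, 57.9], [0.7, 0.3, 57.9]]} {"angular": [[-0.001, -0.001, -0.001], [-0.003, -0.002, -0.003], [-0.003, -0.002, -0.003], [-0.003, -0.002, -0.003], [-0.003, -0.002, -0.003]]}
```

View pics/w3.png

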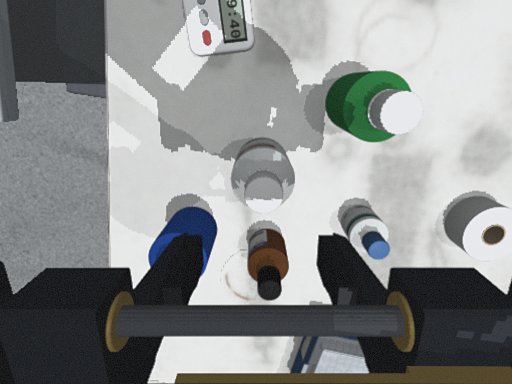

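The wrist view shows the clear/white target's cap at (265,190), midway between the fingers, with the blue, amber, small and green bottles clear of the descent. Cap estimates from the two cameras differ by 3 mm; I take (448.5,−159).

Emit:
jog_arm:
  travel:
    - [1, 0.5, 25]
    - [2, 1, 50]
    - [2.8, 1.2, 75]
    - [2.8, 1.2, 95]
    - [2.8, 1.2, 105]
  angular:
    - [-0.003, -0.002, -0.003]
    - [-0.003, -0.002, -0.003]
    - [-0.003, -0.002, -0.003]
    - [-0.003, -0.002, -0.003]
    - [-0.003, -0.002, -0.003]

```text
clock: 7.07
tcp_pos: [447.0, -157.4, 100.2]
tool_rot: [[-0.159, 0.987, -0.003], [0.987, 0.159, 0.002], [0.003, -0.002, -1.0]]
wrist_force: [-0.8, 0.3, 0.4]
finger_gap: 61.8
```

Emit:
jog_arm:
  travel:
    - [0, 0, 0]
    - [0, 0, 0]
    - [0, 0, 0]
    - [0, 0, 0]
    - [0, 0, 0]
  angular:
    - [0, 0, 0]
    - [0, 0, 0]
    - [0, 0, 0]
    - [0, 0, 0]
    - [0, 0, 0]
  grip: 0
  grip_force: 40

```text
clock: 7.48
tcp_pos: [447.7, -157.7, 101.2]
tool_rot: [[-0.159, 0.987, -0.0], [0.987, 0.159, 0.001], [0.001, -0.0, -1.0]]
wrist_force: [-0.7, -0.9, -1.9]
finger_gap: 30.9
```

Emit:
jog_arm:
  travel:
    - [0, 0, 0]
    - [0, 0, 0]
    - [0, 0, 0]
    - [0, 0, 0]
    - [0, 0, 0]
  angular:
    - [0, 0, 0]
    - [0, 0, 0]
    - [0, 0, 0]
    - [0, 0, 0]
    - [0, 0, 0]

```text
clock: 7.9
tcp_pos: [447.6, -157.7, 101.2]
tool_rot: [[-0.159, 0.987, -0.001], [0.987, 0.159, 0.001], [0.001, -0.001, -1.0]]
wrist_force: [0.2, 1.1, -1.2]
finger_gap: 31.2
```

Run:
```python
from plan import *
p,R=now(); up=(p+[0,0,170],R)
b=seat(95,grasp=101.2+bot.grasp_offset,off=(-3,0)); print(b[0])
emit(line(up,n=7,hold=0)+line(b,a=up,n=13,hold=0))
```

```text
[473.39002574  92.27940913 341.04973303]
{"travel": [[0.0, -0.0, -24.3], [0.1, -0.0, -48.6], [0.1, -0.0, -72.9], [0.1, -0.1, -97.1], [0.1, -0.1, -121.4]]} {"angular": [[0.0, 0.0, 0.0], [0.0, 0.0, 0.0], [0.0, 0.0, 0.0], [0.0, 0.0, 0.0], [0.0, 0.0, 0.0]]}
{"travel": [[0.0, -0.0, -24.3], [0.1, -0.0, -48.6], [18.7, 5.0, -53.9], [37.4, 10.0, -59.3], [56.1, 15.0, -64.6]]} {"angular": [[0.0, 0.0, 0.0], [0.0, 0.0, 0.0], [-0.034, -0.0, 0.0], [-0.067, -0.0, 0.001], [-0.101, -0.0, 0.001]]}
{"travel": [[18.7, 5.5, -4.8], [37.4, 11.0, -9.7], [56.0, 16.5, -14.5], [74.7, 22.0, -19.3], [93.4, 27.5, -24.2]]} {"angular": [[-0.034, -0.0, 0.0], [-0.067, -0.0, 0.001], [-0.101, -0.0, 0.001], [-0.134, -0.001, 0.001], [-0.168, -0.001, 0.002]]}
{"travel": [[18.7, 6.2, -3.9], [37.4, 12.4, -7.7], [56.0, 18.6, -11.6], [74.7, 24.8, -15.4], [93.4, 31.0, -19.3]]} {"angular": [[-0.034, -0.0, 0.0], [-0.067, -0.0, 0.001], [-0.101, -0.0, 0.001], [-0.134, -0.001, 0.001], [-0.168, -0.001, 0.002]]}
```

Emit:
jog_arm:
  travel:
    - [0, 0, -15]
    - [0, 0, -40]
    - [0, 0, -70]
    - [0, 0, -97]
    - [0, 0, -121]
  angular:
    - [0, 0, 0]
    - [0, 0, 0]
    - [0, 0, 0]
    - [0, 0, 0]
    - [0, 0, 0]

```text
clock: 8.32
tcp_pos: [447.7, -157.7, 224.0]
tool_rot: [[-0.159, 0.987, 0.0], [0.987, 0.159, 0.001], [0.001, 0.0, -1.0]]
wrist_force: [0.4, 0.5, -2.3]
finger_gap: 30.8
```

Emit:
jog_arm:
  travel:
    - [0, 0, -24]
    - [0, 0, -48.6]
    - [18.7, 5, -54]
    - [37.4, 10, -59]
    - [56, 15, -64.6]
  angular:
    - [0, 0, 0]
    - [0, 0, 0]
    - [-0.034, 0, 0]
    - [-0.067, 0, 0.001]
    - [-0.101, 0, 0.001]

```text
clock: 8.73
tcp_pos: [453.5, -99.4, 288.8]
tool_rot: [[-0.157, 0.982, 0.101], [0.988, 0.156, 0.017], [0.001, 0.102, -0.995]]
wrist_force: [-0.3, 0.0, -2.4]
finger_gap: 30.9
```

Emit:
jog_arm:
  travel:
    - [18.7, 5.5, -5]
    - [37.4, 11, -9.7]
    - [56, 16.5, -14.5]
    - [74.7, 22, -19.3]
    - [93.4, 27.5, -24]
  angular:
    - [-0.034, 0, 0]
    - [-0.067, 0, 0.001]
    - [-0.101, 0, 0.001]
    - [-0.134, 0, 0.001]
    - [-0.168, 0, 0.002]

```text
clock: 9.15
tcp_pos: [463.2, -2.4, 315.7]
tool_rot: [[-0.155, 0.952, 0.265], [0.988, 0.149, 0.043], [0.002, 0.268, -0.963]]
wrist_force: [1.3, 0.3, -1.8]
finger_gap: 31.3
```

Run:
```python
from plan import *
s=bot.read_state(); print(s['tcp_pos'],s['wrist_force'],s['finger_gap'],s['joints'])
b=seat(95,grasp=101.2+bot.grasp_offset,off=(-3,0))
emit(line(b,hold=1))
```

```text
[463.20568579  -2.37140278 315.71050552] [ 1.32143093  0.26303961 -1.77793662] 31.302230873127787 [-0.32955389 -0.02221169  1.71120082  0.1353944   1.21469858 -0.5173024 ]
{"travel": [[30.7, 10.2, -5.9], [61.3, 20.4, -11.8], [92.0, 30.6, -17.6], [92.0, 30.6, -17.6], [92.0, 30.6, -17.6]]} {"angular": [[-0.055, -0.001, 0.0], [-0.11, -0.001, 0.0], [-0.165, -0.002, 0.0], [-0.165, -0.002, 0.0], [-0.165, -0.002, 0.0]]}
```

Emit:
jog_arm:
  travel:
    - [22, 7, -4]
    - [45, 14.5, -8.5]
    - [70, 23, -13.5]
    - [92, 30.6, -17.6]
    - [92, 30.6, -17.6]
  angular:
    - [-0.04, 0, 0]
    - [-0.082, 0, 0]
    - [-0.125, -0.001, 0]
    - [-0.165, -0.002, 0]
    - [-0.165, -0.002, 0]

```text
clock: 9.57
tcp_pos: [472.8, 95.2, 341.9]
tool_rot: [[-0.158, 0.894, 0.42], [0.987, 0.143, 0.067], [0.0, 0.426, -0.905]]
wrist_force: [0.2, -1.3, -2.4]
finger_gap: 31.0
```

```bash
cat > axis.py <<'E'
from plan import *
from scipy.optimize import least_squares
def bottle(zlo=20,zhi=75,base=0,names=("scene",)):
    "fit 30 mm cylinder to body points around the tool axis; gives its line in chuck frame"
    p,R=now(); z=-R[:,2]; out=[]
    for n in names:
        im,d,W=cloud(n); P=W.reshape(-1,3); P=P[~np.isnan(P).any(1)]
        o=p-z*101.2; r=P-o; h=r@z; rad=np.linalg.norm(r-np.outer(h,z),axis=1)
        Q=P[(h>zlo)&(h<zhi)&(rad<42)]
        L=(Q-C)@F
        def f(v): return np.hypot(L[:,0]-v[0]-v[2]*(L[:,2]-100),L[:,1]-v[1]-v[3]*(L[:,2]-100))-30
        x0=F.T@(p-C); s=least_squares(f,[x0[0],x0[1],0,0],loss='soft_l1',f_scale=1.5)
        print(n,len(Q),'at z=100:',s.x[:2].round(1),'tilt',s.x[2:].round(3),'rms',np.sqrt((f(s.x)**2).mean()).round(2),'tcp local',x0.round(1), 'base z range',L[:,2].min().round(1))
        np.save('L_'+n,L)
    return im
E
python3 - <<'E'
from axis import *
s=bot.read_state(); print(s['tcp_pos'],s['wrist_force'],(F.T@now()[1]).round(3).tolist())
bottle(names=("top",)); im=bottle(); cv2.imwrite('pics/s3.png',cv2.resize(im[60:200,170:320],None,fx=4,fy=4))
E
```

```text
[472.76222117  95.19932354 341.89411622] [ 0.16674638 -1.28563701 -2.43353313] [[-0.003, 1.0, 0.003], [1.0, 0.003, 0.002], [0.002, 0.003, -1.0]]
top 166 at z=100: [-4.3 -2.9] tilt [0.003 0.025] rms 0.39 tcp local [ -2.8   3.  197. ] base z range 116.1
scene 423 at z=100: [-3.1 -1.8] tilt [0.009 0.025] rms 0.96 tcp local [ -3.3   1.5 196.5] base z range 115.4
```

View pics/s3.png

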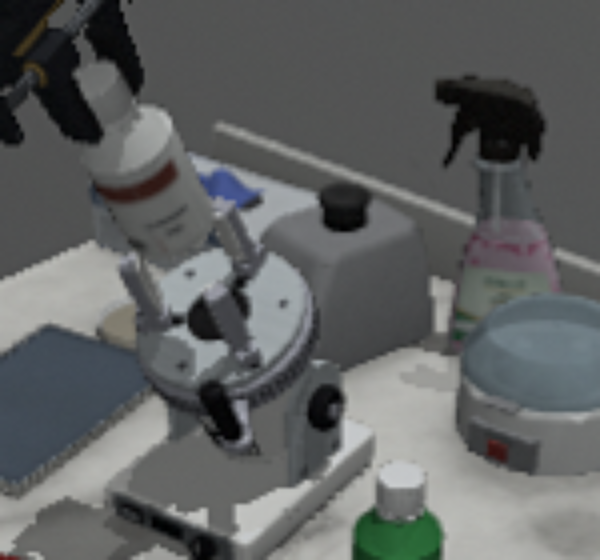

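The scene view shows the bottle held above the open jaws, the base over the gap, with the black grip at (225,415) well to the right. Both camera fits say it leans 0.025 rad sideways and sits centred to within 2 mm, so I correct by 0.02 rad while lowering.

Emit:
jog_arm:
  travel:
    - [0, 0, 5]
    - [0, 0, 15]
    - [0, 0, 25]
    - [0, 0, 35]
    - [0, 0, 45]
  angular:
    - [0, 0.01, 0]
    - [0, 0.02, 0]
    - [0, 0.02, 0]
    - [0, 0.02, 0]
    - [0, 0.02, 0]

```text
clock: 10.08
tcp_pos: [492.1, 95.3, 298.4]
tool_rot: [[-0.164, 0.896, 0.413], [0.986, 0.141, 0.085], [0.018, 0.421, -0.907]]
wrist_force: [0.6, 1.1, -1.7]
finger_gap: 30.8
```

Run:
```python
from axis import *
s=bot.read_state(); print(s['wrist_force'],s['finger_gap'],(F.T@now()[1]).round(3).tolist())
bottle(names=("top","scene"))
```

```text
[ 0.63320312  1.13729696 -1.68761933] 30.792083189954575 [[-0.001, 1.0, -0.002], [1.0, 0.001, 0.02], [0.02, -0.002, -1.0]]
top 125 at z=100: [-5.4 -3.4] tilt [0.021 0.014] rms 0.92 tcp local [-3.800e+00  1.000e-01  1.496e+02] base z range 68.0
scene 360 at z=100: [-4.5 -0.5] tilt [ 0.012 -0.002] rms 1.01 tcp local [-3.800e+00  1.000e-01  1.496e+02] base z range 67.9
```

Emit:
jog_arm:
  travel:
    - [1.5, 1, 8]
    - [1.5, 1, 16]
    - [1.5, 1, 25]
    - [1.5, 1, 33]
    - [1.5, 1, 40]
  angular:
    - [0, 0, 0]
    - [0, 0, 0]
    - [0, 0, 0]
    - [0, 0, 0]
    - [0, 0, 0]

```text
clock: 10.6
tcp_pos: [509.0, 100.7, 260.8]
tool_rot: [[-0.164, 0.897, 0.41], [0.986, 0.142, 0.085], [0.019, 0.418, -0.908]]
wrist_force: [0.2, 0.1, -1.7]
finger_gap: 31.0
```

Emit:
jog_arm:
  travel:
    - [0, 0, 1]
    - [0, 0, 2]
    - [0, 0, 3]
    - [0, 0, 4]
    - [0, 0, 5]
  angular:
    - [0, 0, 0]
    - [0, 0, 0]
    - [0, 0, 0]
    - [0, 0, 0]
    - [0, 0, 0]

```text
clock: 11.02
tcp_pos: [511.1, 101.1, 256.6]
tool_rot: [[-0.164, 0.897, 0.41], [0.986, 0.142, 0.085], [0.018, 0.419, -0.908]]
wrist_force: [0.5, -0.1, -2.3]
finger_gap: 30.8
```

Run:
```python
from axis import *
s=bot.read_state(); print('local f',F.T@s['wrist_force'],s['finger_gap'],F.T@(now()[0]-C))
```

```text
local f [-0.48683602 -0.1478511  -2.25880786] 30.77005920988202 [ -3.68781412   2.91882339 103.32153866]
```

Emit:
jog_arm:
  travel:
    - [0, 0, 0.6]
    - [0, 0, 1.2]
    - [0, 0, 1.8]
    - [0, 0, 2.4]
    - [0, 0, 3]
  angular:
    - [0, 0, 0]
    - [0, 0, 0]
    - [0, 0, 0]
    - [0, 0, 0]
    - [0, 0, 0]

```text
clock: 11.43
tcp_pos: [512.3, 101.7, 255.2]
tool_rot: [[-0.165, 0.896, 0.412], [0.986, 0.142, 0.086], [0.019, 0.42, -0.907]]
wrist_force: [-13.6, 0.7, 15.7]
finger_gap: 31.0
```

Emit:
jog_arm:
  travel:
    - [0, 0, -0.5]
    - [0, 0, -0.5]
    - [0, 0, -0.5]
    - [0, 0, -0.5]
    - [0, 0, -0.5]
  angular:
    - [0, 0, 0]
    - [0, 0, 0]
    - [0, 0, 0]
    - [0, 0, 0]
    - [0, 0, 0]
  grip: 75

```text
clock: 11.85
tcp_pos: [512.2, 101.6, 255.6]
tool_rot: [[-0.165, 0.896, 0.412], [0.986, 0.142, 0.086], [0.019, 0.42, -0.907]]
wrist_force: [-0.3, -0.6, 0.0]
finger_gap: 62.5
```

Emit:
jog_arm:
  travel:
    - [0, 0, 0]
    - [0, 0, 0]
    - [0, 0, 0]
    - [0, 0, 0]
    - [0, 0, 0]
  angular:
    - [0, 0, 0]
    - [0, 0, 0]
    - [0, 0, 0]
    - [0, 0, 0]
    - [0, 0, 0]

```text
clock: 12.27
tcp_pos: [512.2, 101.6, 255.6]
tool_rot: [[-0.165, 0.896, 0.412], [0.986, 0.142, 0.086], [0.019, 0.42, -0.907]]
wrist_force: [0.2, -0.2, 0.3]
finger_gap: 65.9
```

Run:
```python
from axis import *
s=bot.read_state(); print('local f',F.T@s['wrist_force'],s['finger_gap'],F.T@(now()[0]-C))
bottle(names=("top","scene"),zlo=72,zhi=90)
```

```text
local f [ 0.28645637 -0.26910176  0.1917163 ] 65.91955926511191 [ -3.09930942   3.21730119 101.92129902]
top 143 at z=100: [-22.5   3.4] tilt [-0.776  0.085] rms 2.6 tcp local [ -3.1   3.2 101.9] base z range 72.5
scene 172 at z=100: [ 0.8 13.7] tilt [0.257 0.457] rms 2.17 tcp local [ -3.1   3.2 101.9] base z range 72.1
```

Emit:
jog_arm:
  travel:
    - [0, 0, -6]
    - [0, 0, -16]
    - [0, 0, -30]
    - [0, 0, -45]
    - [0, 0, -60]
  angular:
    - [0, 0, 0]
    - [0, 0, 0]
    - [0, 0, 0]
    - [0, 0, 0]
    - [0, 0, 0]

```text
clock: 12.78
tcp_pos: [486.9, 96.4, 311.5]
tool_rot: [[-0.165, 0.896, 0.412], [0.986, 0.142, 0.086], [0.018, 0.421, -0.907]]
wrist_force: [0.1, 0.5, -0.5]
finger_gap: 66.1
```

```bash
cat >> plan.py <<'E'
def flip(q): return q[0],q[1]@np.diag([-1.,-1,1])
E
python3 - <<'E'
from axis import *
# handle position & bottle now
im,d,W=cloud("top");im2,d2,W2=cloud("scene")
for n,w in(("top",W),("scene",W2)):
    L=(w-C)@F
    r=np.hypot(L[...,0],L[...,1])
    with np.errstate(all='ignore'):
        m=(r>84)&(r<104)&(L[...,2]>28)&(L[...,2]<45)&(L[...,0]<0)
        a=np.arctan2(L[...,1],-L[...,0])[m]; print(n,'grip joint',0.94+np.median(a),m.sum(),np.median(r[m]))
        m=(r<38)&(L[...,2]>124)&(L[...,2]<136); q=L[m]; print('cap',m.sum(),q.mean(0) if m.any() else '', q.max(0) if m.any() else '',q.min(0) if m.any() else '')
        m=(r<60)&(L[...,2]>67)&(L[...,2]<82); q=L[m]
        f=lambda v: np.hypot(q[:,0]-v[0],q[:,1]-v[1])-30
        s=least_squares(f,[0,0],loss='soft_l1',f_scale=1.5); print('body at z~75',m.sum(),s.x)
t=flip(hand(0.27,zg=24,lift=150)); emit(line(t,vmax=30));
E
```

```text
top grip joint 0.26129520011912555 56 95.02082403952721
cap 52 [ -3.66518254   6.39358059 128.10903894] [  6.9839714   16.58103339 131.2796988 ] [-13.27340476 -13.93277342 124.3468724 ]
body at z~75 67 [-8.2982966   0.64156868]
scene grip joint 0.27999479720362364 39 96.30228078542966
cap 91 [ -6.10719818   2.09976684 127.72430021] [  9.63700083  18.28728676 130.00032261] [-21.58783207 -12.39278952 124.1986327 ]
body at z~75 107 [-5.13018908  3.07572751]
{"travel": [[-7.5, -9.0, 1.0], [-15.1, -18.1, 2.0], [-22.6, -27.1, 3.0], [-30.1, -36.1, 4.0], [-37.6, -45.1, 4.9]]} {"angular": [[-0.001, -0.002, 0.113], [-0.002, -0.005, 0.226], [-0.003, -0.007, 0.339], [-0.004, -0.01, 0.451], [-0.004, -0.012, 0.564]]}
{"travel": [[-11.2, -3.6, 1.1], [-22.4, -7.2, 2.2], [-33.5, -10.8, 3.2], [-33.5, -10.8, 3.2], [-33.5, -10.8, 3.2]]} {"angular": [[-0.001, -0.002, 0.113], [-0.002, -0.005, 0.226], [-0.003, -0.007, 0.339], [-0.003, -0.007, 0.339], [-0.003, -0.007, 0.339]]}
```

The bottle stands on the face: its cap top is 128 mm up and its axis is about 6 mm downhill, as expected. The grip is at joint 0.27. Now I go to the grip with the half-turned tool.

Emit:
jog_arm:
  travel:
    - [-7.5, -9, 0]
    - [-15, -18, 0]
    - [-22.6, -27, 0]
    - [-30, -36, 0]
    - [-37.6, -45, 0]
  angular:
    - [-0.001, -0.002, 0.113]
    - [-0.002, -0.005, 0.226]
    - [-0.003, -0.007, 0.339]
    - [-0.004, -0.01, 0.451]
    - [-0.004, -0.012, 0.564]

```text
clock: 13.3
tcp_pos: [453.0, 52.6, 292.6]
tool_rot: [[0.348, 0.839, 0.418], [0.908, -0.413, 0.073], [0.234, 0.354, -0.905]]
wrist_force: [0.2, 0.3, 0.9]
finger_gap: 66.1
```

Emit:
jog_arm:
  travel:
    - [-11.2, -3.6, 0]
    - [-22.4, -7.2, 0]
    - [-33.5, -10.8, 0]
    - [-33.5, -10.8, 0]
    - [-33.5, -10.8, 0]
  angular:
    - [-0.001, -0.002, 0.113]
    - [-0.002, -0.005, 0.226]
    - [-0.003, -0.007, 0.339]
    - [-0.003, -0.007, 0.339]
    - [-0.003, -0.007, 0.339]
  grip: 55

```text
clock: 13.72
tcp_pos: [432.4, 26.5, 280.9]
tool_rot: [[0.608, 0.675, 0.417], [0.721, -0.69, 0.065], [0.332, 0.261, -0.906]]
wrist_force: [0.8, 0.7, 0.1]
finger_gap: 48.5
```

Run:
```python
from axis import *
print(bot.read_state()['joints'],F.T@(now()[0]-C),bot.read_state()['finger_gap'])
t=flip(hand(0.27,zg=24)); emit(line(t,vmax=25))
```

```text
[-0.32991643 -0.1604362   1.96224377  0.24220229  0.96287622  0.31843785] [-74.36083179 -58.70619647 163.10064756] 48.53770451993244
{"travel": [[0.1, 0.0, 22.5], [0.2, 0.1, 45.1], [0.3, 0.1, 67.6], [0.5, 0.1, 90.2], [0.6, 0.1, 112.7]]} {"angular": [[-0.0, 0.0, -0.0], [-0.0, 0.0, -0.001], [-0.0, 0.0, -0.001], [-0.0, 0.0, -0.002], [-0.0, 0.0, -0.002]]}
{"travel": [[0.1, 0.0, 22.5], [0.2, 0.0, 45.1], [0.2, 0.0, 45.1], [0.2, 0.0, 45.1], [0.2, 0.0, 45.1]]} {"angular": [[-0.0, 0.0, -0.0], [-0.0, 0.0, -0.001], [-0.0, 0.0, -0.001], [-0.0, 0.0, -0.001], [-0.0, 0.0, -0.001]]}
```

Emit:
jog_arm:
  travel:
    - [0, 0, 22.5]
    - [0, 0, 45]
    - [0, 0, 67]
    - [0, 0, 90]
    - [0.5, 0, 112]
  angular:
    - [0, 0, 0]
    - [0, 0, 0]
    - [0, 0, 0]
    - [0, 0, 0]
    - [0, 0, 0]

```text
clock: 14.13
tcp_pos: [480.2, 34.8, 178.6]
tool_rot: [[0.605, 0.678, 0.417], [0.724, -0.687, 0.065], [0.331, 0.262, -0.906]]
wrist_force: [0.7, 0.3, 0.1]
finger_gap: 48.6
```

Emit:
jog_arm:
  travel:
    - [0, 0, 15]
    - [0, 0, 30]
    - [0, 0, 40]
    - [0, 0, 45]
    - [0, 0, 45]
  angular:
    - [0, 0, 0]
    - [0, 0, 0]
    - [0, 0, 0]
    - [0, 0, 0]
    - [0, 0, 0]

```text
clock: 14.55
tcp_pos: [499.1, 38.1, 137.1]
tool_rot: [[0.604, 0.679, 0.416], [0.725, -0.686, 0.066], [0.33, 0.262, -0.907]]
wrist_force: [-0.2, -0.2, -0.1]
finger_gap: 48.7
```

Emit:
jog_arm:
  travel:
    - [0, 0, 0]
    - [0, 0, 0]
    - [0, 0, 0]
    - [0, 0, 0]
    - [0, 0, 0]
  angular:
    - [0, 0, 0]
    - [0, 0, 0]
    - [0, 0, 0]
    - [0, 0, 0]
    - [0, 0, 0]
  grip: 0
  grip_force: 35

```text
clock: 14.97
tcp_pos: [499.2, 38.0, 137.5]
tool_rot: [[0.604, 0.679, 0.417], [0.725, -0.686, 0.066], [0.331, 0.263, -0.907]]
wrist_force: [-1.2, 0.5, 0.3]
finger_gap: 17.4
```

Run:
```python
from axis import *
s=bot.read_state();g,j,r=where(); print(g,j,r,'tool f',now()[1].T@s['wrist_force'],s['finger_gap'])
emit([flip(q) for q in arc(j,1.0,0.08,g[2],r=94.5)])
```

```text
[-73.51138821 -57.57083803  23.23647837] 0.2756149026809408 93.3719743150312 tool f [-0.26851184 -1.1231493  -0.74761689] 17.406624965120567
{"travel": [[-0.8, -6.8, 0.0], [-0.0, -13.6, 0.0], [1.3, -20.3, 0.0], [3.0, -27.0, 0.0], [5.3, -33.4, 0.0]]} {"angular": [[-0.001, -0.0, 0.081], [-0.001, 0.0, 0.153], [-0.001, 0.0, 0.226], [-0.001, 0.0, 0.298], [-0.001, 0.0, 0.37]]}
{"travel": [[0.2, -6.8, 0.0], [1.0, -13.6, 0.0], [2.2, -20.4, 0.0], [3.9, -27.0, 0.0], [6.1, -33.5, 0.0]]} {"angular": [[-0.0, -0.0, 0.072], [-0.0, -0.0, 0.145], [-0.0, -0.0, 0.217], [-0.0, -0.0, 0.29], [-0.0, -0.0, 0.362]]}
```

Emit:
jog_arm:
  travel:
    - [0, -6.8, 0]
    - [0.6, -13.6, 0]
    - [1.8, -20.3, 0]
    - [3.5, -27, 0]
    - [5.8, -33.4, 0]
  angular:
    - [0, 0, 0.075]
    - [0, 0, 0.15]
    - [0, 0, 0.222]
    - [0, 0, 0.295]
    - [0, 0, 0.367]

```text
clock: 15.38
tcp_pos: [480.7, 64.7, 131.2]
tool_rot: [[0.808, 0.413, 0.419], [0.428, -0.902, 0.064], [0.405, 0.127, -0.906]]
wrist_force: [5.2, -5.1, -3.1]
finger_gap: 15.4
```

Run:
```python
from axis import *
s=bot.read_state();g,j,r=where(); print(g,j,r,'tool f',now()[1].T@s['wrist_force'],s['finger_gap'],s['joints'])
emit([flip(q) for q in arc(j,0.95,0.07,g[2],r=r)])
```

```text
[-89.05622873 -28.39696914  23.44302622] 0.631326408101312 93.47405913967405 tool f [0.7202087  6.37958048 4.64488456] 15.387018760801817 [-0.18253716  0.17166423  2.07156482  0.29483356  0.50011988  0.7004428 ]
{"travel": [[0.1, -6.0, -0.0], [0.7, -11.9, -0.0], [1.6, -17.8, -0.0], [2.8, -23.6, -0.0], [4.5, -29.3, -0.0]]} {"angular": [[0.002, -0.001, 0.057], [0.002, -0.001, 0.121], [0.002, -0.001, 0.185], [0.002, -0.002, 0.249], [0.001, -0.002, 0.312]]}
```

Emit:
jog_arm:
  travel:
    - [0.1, -6, 0]
    - [0.7, -12, 0]
    - [1.6, -17.8, 0]
    - [2.8, -23.6, 0]
    - [4.5, -29.3, 0]
  angular:
    - [0, 0, 0.06]
    - [0, 0, 0.122]
    - [0, 0, 0.186]
    - [0, 0, 0.25]
    - [0, 0, 0.313]

```text
clock: 15.8
tcp_pos: [472.1, 92.7, 129.4]
tool_rot: [[0.897, 0.141, 0.42], [0.127, -0.99, 0.063], [0.424, -0.004, -0.906]]
wrist_force: [-2.0, -5.9, -0.5]
finger_gap: 15.3
```

Run:
```python
from axis import *
s=bot.read_state();g,j,r=where(); print(g,j,r,'tool f',now()[1].T@s['wrist_force'],s['finger_gap'],s['joints'])
emit([flip(q) for q in arc(j,1.12,0.04,g[2],r=r)])
```

```text
[-93.55704759   0.64781968  23.55132356] 0.9469242172603614 93.55929041814528 tool f [-2.80657294  5.56891259 -0.73787186] 15.335533223944848 [-0.10818322  0.16731386  2.08337012  0.23797032  0.47712438  1.13268868]
{"travel": [[0.0, -3.3, -0.0], [0.1, -6.5, -0.0], [0.4, -9.7, -0.0], [0.8, -13.0, -0.0], [1.3, -16.2, -0.0]]} {"angular": [[0.002, -0.002, 0.028], [0.002, -0.002, 0.063], [0.002, -0.002, 0.097], [0.002, -0.002, 0.132], [0.002, -0.002, 0.167]]}
```

Emit:
jog_arm:
  travel:
    - [0, -3.3, 0]
    - [0.1, -6.5, 0]
    - [0.4, -9.7, 0]
    - [0.8, -13, 0]
    - [1.3, -16.2, 0]
  angular:
    - [0, 0, 0.03]
    - [0, 0, 0.063]
    - [0, 0, 0.098]
    - [0, 0, 0.132]
    - [0, 0, 0.167]

```text
clock: 16.22
tcp_pos: [470.9, 107.9, 130.0]
tool_rot: [[0.908, -0.011, 0.419], [-0.04, -0.997, 0.061], [0.418, -0.073, -0.906]]
wrist_force: [-3.4, -14.5, 0.9]
finger_gap: 15.4
```

```bash
cat > chk.py <<'E'
from axis import *
s=bot.read_state();g,j,r=where(); print(g,j,r,'tool f',now()[1].T@s['wrist_force'],s['finger_gap'],s['clock'])
for n in("top","scene"):
    im,d,w=cloud(n); L=(w-C)@F; r_=np.hypot(L[...,0],L[...,1])
    with np.errstate(all='ignore'):
        m=(r_<45)&(L[...,2]>67)&(L[...,2]<82); q=L[m]
        f=lambda v: np.hypot(q[:,0]-v[0],q[:,1]-v[1])-30
        if len(q)>20: print(n,'body z~75',len(q),least_squares(f,[0,0],loss='soft_l1',f_scale=1.5).x.round(1))
        m=(r_<30)&(L[...,2]>126)&(L[...,2]<133); q=L[m]
        if len(q)>10: print('cap top',len(q),((q.max(0)+q.min(0))/2).round(1),np.median(q[:,2]))
E
python3 - <<'E'
from chk import *
emit([flip(q) for q in arc(j,1.24,0.025,g[2],r=r)])
E
```

```text
[-92.25447656  15.93836424  23.60310156] 1.1110764657754946 93.6211509185031 tool f [-2.13536269 14.3898241  -3.17941826] 15.360816975263193 16.2167
top body z~75 119 [-0.8 -0.9]
cap top 166 [ 1.00e-01 -1.70e+00  1.29e+02] 127.9787562718167
scene body z~75 108 [1.3 1.7]
cap top 83 [  1.5   1.  128.9] 127.859634071546
{"travel": [[-0.0, -1.8, 0.0], [0.0, -3.8, 0.0], [0.1, -5.8, 0.0], [0.3, -7.8, 0.0], [0.4, -9.8, 0.0]]} {"angular": [[0.003, -0.002, 0.012], [0.003, -0.002, 0.034], [0.003, -0.002, 0.055], [0.003, -0.002, 0.077], [0.003, -0.002, 0.098]]}
{"travel": [[0.0, -2.0, -0.0], [0.0, -2.0, -0.0], [0.0, -2.0, -0.0], [0.0, -2.0, -0.0], [0.0, -2.0, -0.0]]} {"angular": [[-0.0, -0.0, 0.021], [-0.0, -0.0, 0.021], [-0.0, -0.0, 0.021], [-0.0, -0.0, 0.021], [-0.0, -0.0, 0.021]]}
```

The bottle is centred within about 1.5 mm and upright, and the turning force is rising (14 N). Tightening further.

Emit:
jog_arm:
  travel:
    - [0, -2, 0]
    - [0, -4, 0]
    - [0.1, -6, 0]
    - [0.3, -8, 0]
    - [0.4, -9, 0]
  angular:
    - [0, 0, 0.015]
    - [0, 0, 0.035]
    - [0, 0, 0.055]
    - [0, 0, 0.077]
    - [0, 0, 0.09]

```text
clock: 16.73
tcp_pos: [471.1, 115.5, 130.6]
tool_rot: [[0.903, -0.093, 0.419], [-0.129, -0.99, 0.059], [0.409, -0.107, -0.906]]
wrist_force: [-4.7, -22.3, 1.7]
finger_gap: 15.1
```

```bash
python3 chk.py
```

```text
[-90.69268587  23.45857557  23.6379329 ] 1.1931125539262744 93.67746814562264 tool f [-0.72331788 22.30358141 -4.84147116] 15.120600149853177 16.7333
top body z~75 117 [-0.7 -0.7]
cap top 156 [ -0.3  -1.8 129.2] 128.332189032173
scene body z~75 116 [1.2 1.7]
cap top 79 [  0.8   1.3 128.2] 127.977496905452
```

A tangential force of 22 N is about 2 N·m at the sleeve, so the clamp is firm. Letting go and backing off.

Emit:
jog_arm:
  travel:
    - [0, 0, 0]
    - [0, 0, 0]
    - [0, 0, 0]
    - [0, 0, 0]
    - [0, 0, 0]
  angular:
    - [0, 0, 0]
    - [0, 0, 0]
    - [0, 0, 0]
    - [0, 0, 0]
    - [0, 0, 0]
  grip: 55

```text
clock: 17.25
tcp_pos: [471.2, 115.5, 130.8]
tool_rot: [[0.903, -0.092, 0.419], [-0.129, -0.99, 0.059], [0.409, -0.107, -0.906]]
wrist_force: [-0.1, 0.2, -0.1]
finger_gap: 46.4
```

Emit:
jog_arm:
  travel:
    - [0, 0, -12]
    - [0, 0, -30]
    - [0, 0, -55]
    - [-10, 0, -80]
    - [-20, 0, -105]
  angular:
    - [0, 0, 0]
    - [0, 0, 0]
    - [0, 0, 0]
    - [0, 0, 0]
    - [0, 0, 0]

```text
clock: 17.67
tcp_pos: [408.2, 112.0, 218.5]
tool_rot: [[0.904, -0.092, 0.418], [-0.129, -0.99, 0.059], [0.409, -0.108, -0.906]]
wrist_force: [-1.0, 0.2, 0.8]
finger_gap: 48.2
```

Run:
```python
from chk import *
for n,w in(("top",cloud("top")[2]),("scene",cloud("scene")[2])):
    L=(w-C)@F; r_=np.hypot(L[...,0],L[...,1])
    with np.errstate(all='ignore'):
        m=(r_>84)&(r_<104)&(L[...,2]>28)&(L[...,2]<45)&(L[...,0]<0); print('grip joint',m.sum(),0.94+np.median(np.arctan2(L[...,1],-L[...,0])[m]))
im,d,W=cloud("scene"); cv2.imwrite('pics/s4.png',cv2.resize(im[60:280,150:350],None,fx=2.7,fy=2.7)); print(bot.read_state()['wrist_force'])
```

```text
[-110.40991313   29.64135869  129.79732124] 1.2022819439798733 114.31954803573524 tool f [-0.6500732  -0.19164326 -1.14545647] 48.210528327908236 17.6667
top body z~75 118 [-0.7 -0.6]
cap top 172 [  0.   -1.7 129.4] 128.34859208831216
scene body z~75 116 [1.2 1.6]
cap top 85 [  1.7   0.9 128.3] 127.95326808701763
grip joint 58 1.0146270748857233
grip joint 40 1.0166563974538447
[ 0.25129993 -0.17808066 -0.14580298]
```

View pics/s4.png

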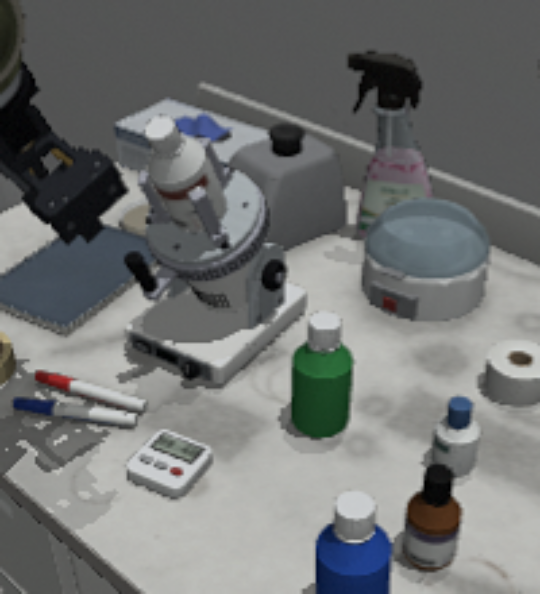

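The view shows the bottle squarely in the chuck, jaws round it, and both bystanders untouched. However, the cameras read the grip at joint ≈1.015 while the fingers stood at 1.19, so the fingers flexed. I'll regrip at its true place and tighten a little more.

Run:
```python
from axis import *
emit(line(flip(hand(1.015,lift=60)),n=4)); emit(line(flip(hand(1.015)),a=flip(hand(1.015,lift=60)),n=4),start=flip(hand(1.015,lift=60)))
```

```text
{"travel": [[5.4, 4.2, 11.1], [10.8, 8.4, 22.2], [16.1, 12.7, 33.3], [21.5, 16.9, 44.3], [21.5, 16.9, 44.3]]} {"angular": [[0.001, -0.0, -0.049], [0.003, -0.0, -0.097], [0.004, -0.001, -0.146], [0.006, -0.001, -0.195], [0.006, -0.001, -0.195]]}
{"travel": [[0.0, 0.0, 15.0], [0.0, 0.0, 30.0], [0.0, 0.0, 45.0], [0.0, 0.0, 60.0], [0.0, 0.0, 60.0]]} {"angular": [[0.0, 0.0, 0.0], [0.0, 0.0, 0.0], [0.0, 0.0, 0.0], [0.0, 0.0, 0.0], [0.0, 0.0, 0.0]]}
```

Emit:
jog_arm:
  travel:
    - [5.4, 4.2, 11]
    - [10.8, 8.4, 22]
    - [16, 12.7, 33]
    - [21.5, 17, 44]
    - [21.5, 17, 44]
  angular:
    - [0.001, 0, -0.049]
    - [0.003, 0, -0.097]
    - [0.004, 0, -0.146]
    - [0.006, 0, -0.195]
    - [0.006, 0, -0.195]

```text
clock: 18.33
tcp_pos: [446.1, 94.3, 181.8]
tool_rot: [[0.906, 0.087, 0.414], [0.066, -0.996, 0.065], [0.418, -0.032, -0.908]]
wrist_force: [-1.0, 0.2, -0.9]
finger_gap: 48.6
```

Emit:
jog_arm:
  travel:
    - [0, 0, 15]
    - [0, 0, 30]
    - [0, 0, 45]
    - [0, 0, 60]
    - [0, 0, 60]
  angular:
    - [0, 0, 0]
    - [0, 0, 0]
    - [0, 0, 0]
    - [0, 0, 0]
    - [0, 0, 0]

```text
clock: 18.75
tcp_pos: [470.2, 98.5, 124.7]
tool_rot: [[0.908, 0.086, 0.41], [0.064, -0.996, 0.066], [0.414, -0.033, -0.91]]
wrist_force: [-0.5, 0.6, 0.4]
finger_gap: 48.6
```

Emit:
jog_arm:
  travel:
    - [0, 0, 0]
    - [0, 0, 0]
    - [0, 0, 0]
    - [0, 0, 0]
    - [0, 0, 0]
  angular:
    - [0, 0, 0]
    - [0, 0, 0]
    - [0, 0, 0]
    - [0, 0, 0]
    - [0, 0, 0]
  grip: 0
  grip_force: 55

```text
clock: 19.17
tcp_pos: [470.2, 98.7, 125.2]
tool_rot: [[0.908, 0.086, 0.41], [0.064, -0.996, 0.066], [0.414, -0.034, -0.91]]
wrist_force: [-1.5, 4.3, 3.1]
finger_gap: 17.4
```

Run:
```python
from chk import *
emit([flip(q) for q in arc(j,j+.2,0.04,g[2],r=r)])
```

```text
[-96.05517609   6.76089162  20.22540951] 1.0102696118565566 96.29281649702567 tool f [ 0.21410699 -4.50622085 -3.16080381] 17.41466598344629 19.1667
top body z~75 116 [-0.  -0.5]
cap top 171 [  0.   -1.5 129.3] 128.62353928313476
scene body z~75 120 [1.2 1.5]
cap top 80 [ 9.000e-01 -1.000e-01  1.287e+02] 128.2852803688117
{"travel": [[0.2, -3.9, -0.0], [0.4, -7.7, -0.0], [0.8, -11.6, -0.0], [1.3, -15.4, -0.0], [1.9, -19.2, -0.0]]} {"angular": [[-0.001, 0.008, 0.034], [-0.001, 0.008, 0.074], [-0.001, 0.008, 0.114], [-0.001, 0.008, 0.154], [-0.0, 0.008, 0.194]]}
```

Emit:
jog_arm:
  travel:
    - [0.2, -4, 0]
    - [0.4, -8, 0]
    - [0.8, -12, 0]
    - [1.2, -15, 0]
    - [1.6, -17, 0]
  angular:
    - [0, 0, 0.034]
    - [0, 0, 0.074]
    - [0, 0, 0.114]
    - [0, 0, 0.15]
    - [0, 0, 0.17]

```text
clock: 19.68
tcp_pos: [469.8, 114.2, 126.2]
tool_rot: [[0.91, -0.071, 0.409], [-0.106, -0.992, 0.063], [0.402, -0.101, -0.91]]
wrist_force: [-8.9, -22.7, 3.2]
finger_gap: 14.4
```

Run:
```python
from chk import *
emit([flip(q) for q in arc(j,j+.1,0.02,g[2],r=r)])
```

```text
[-93.73951638  22.22822632  20.26955559] 1.1728272529885855 96.33893800649415 tool f [-4.41638807 22.78531517 -8.03648776] 14.447188223722254 19.6833
top body z~75 101 [-0.6 -0.3]
cap top 176 [  0.3  -1.2 129.5] 128.48342038701057
scene body z~75 111 [0.9 1.7]
cap top 85 [  1.4   0.2 128.5] 128.09117414883391
{"travel": [[0.2, -1.5, 0.0], [0.2, -3.1, -0.0], [0.3, -4.7, -0.0], [0.3, -6.3, -0.0], [0.4, -7.9, -0.0]]} {"angular": [[0.002, 0.009, 0.003], [0.003, 0.009, 0.02], [0.003, 0.009, 0.036], [0.003, 0.009, 0.053], [0.003, 0.009, 0.07]]}
{"travel": [[0.0, -1.6, 0.0], [0.0, -1.6, 0.0], [0.0, -1.6, 0.0], [0.0, -1.6, 0.0], [0.0, -1.6, 0.0]]} {"angular": [[-0.0, -0.0, 0.017], [-0.0, -0.0, 0.017], [-0.0, -0.0, 0.017], [-0.0, -0.0, 0.017], [-0.0, -0.0, 0.017]]}
```

The resistance repeats (23 N), so the sleeve is already firm. One more small push to leave a margin.

Emit:
jog_arm:
  travel:
    - [0, -2, 0]
    - [0.1, -4, 0]
    - [0.2, -6, 0]
    - [0.3, -8, 0]
    - [0.3, -9, 0]
  angular:
    - [0, 0, 0.017]
    - [0, 0, 0.034]
    - [0, 0, 0.05]
    - [0, 0, 0.068]
    - [0, 0, 0.075]

```text
clock: 20.2
tcp_pos: [470.3, 121.1, 127.0]
tool_rot: [[0.902, -0.139, 0.408], [-0.179, -0.982, 0.06], [0.393, -0.127, -0.911]]
wrist_force: [-9.9, -29.0, 3.6]
finger_gap: 14.7
```

Emit:
jog_arm:
  travel:
    - [0, 0, 0]
    - [0, 0, 0]
    - [0, 0, 0]
    - [0, 0, 0]
    - [0, 0, 0]
  angular:
    - [0, 0, 0]
    - [0, 0, 0]
    - [0, 0, 0]
    - [0, 0, 0]
    - [0, 0, 0]

```text
clock: 20.62
tcp_pos: [470.1, 119.4, 126.8]
tool_rot: [[0.902, -0.14, 0.408], [-0.178, -0.982, 0.057], [0.392, -0.124, -0.911]]
wrist_force: [-4.2, -19.1, 2.1]
finger_gap: 15.0
```

Emit:
jog_arm:
  travel:
    - [0, 0, 0]
    - [0, 0, 0]
    - [0, 0, 0]
    - [0, 0, 0]
    - [0, 0, 0]
  angular:
    - [0, 0, 0]
    - [0, 0, 0]
    - [0, 0, 0]
    - [0, 0, 0]
    - [0, 0, 0]
  grip: 60

```text
clock: 21.03
tcp_pos: [470.7, 118.9, 127.2]
tool_rot: [[0.902, -0.14, 0.409], [-0.179, -0.982, 0.057], [0.394, -0.124, -0.911]]
wrist_force: [0.3, -1.4, 0.1]
finger_gap: 46.4
```

Emit:
jog_arm:
  travel:
    - [0, 0, -12]
    - [0, 0, -30]
    - [0, 0, -55]
    - [-10, 0, -80]
    - [-25, 0, -105]
  angular:
    - [0, 0, 0]
    - [0, 0, 0]
    - [0, 0, 0]
    - [0, 0, 0]
    - [0, 0, 0]

```text
clock: 21.45
tcp_pos: [404.9, 117.3, 214.1]
tool_rot: [[0.901, -0.141, 0.41], [-0.179, -0.982, 0.057], [0.394, -0.124, -0.911]]
wrist_force: [0.5, -1.0, 1.1]
finger_gap: 52.9
```

Run:
```python
from chk import *
for n in("top","scene"):
    im,d,w=cloud(n)
    L=(w-C)@F; r_=np.hypot(L[...,0],L[...,1])
    with np.errstate(all='ignore'):
        m=(r_>84)&(r_<104)&(L[...,2]>28)&(L[...,2]<45)&(L[...,0]<0); print('grip joint',m.sum(),0.94+np.median(np.arctan2(L[...,1],-L[...,0])[m]))
    if n=="top":
        for k,(u0,u1,v0,v1) in dict(amber=(332,360,188,215),small=(312,340,143,172)).items():
            P=w[v0:v1,u0:u1].reshape(-1,3);P=P[~np.isnan(P).any(1)];zt=np.percentile(P[:,2],99.5);print(k,zt,P[P[:,2]>zt-6].mean(0))
    else: cv2.imwrite('pics/s5.png',cv2.resize(im[85:180,180:270],None,fx=6,fy=6))
print(bot.read_state()['wrist_force'])
```

```text
[-114.26669912   35.41857562  126.82802028] 1.2405729257799967 119.63007158217148 tool f [ 1.09720275  0.73732457 -0.81844668] 52.94175294382579 21.45
top body z~75 111 [-0.8 -0.5]
cap top 171 [ -0.5  -1.5 129. ] 128.58171929131697
scene body z~75 118 [1.4 1.9]
cap top 87 [  1.3   1.8 128.3] 127.96804538034111
grip joint 58 1.011622524921558
amber 101.21493301352636 [ 469.8493142  -267.7653281    98.22284886]
small 81.9491780443885 [ 575.73582951 -218.33123425   78.82313652]
grip joint 38 1.0159627003718326
[-0.22601478  0.84424396  0.01507677]
```

View pics/s5.png

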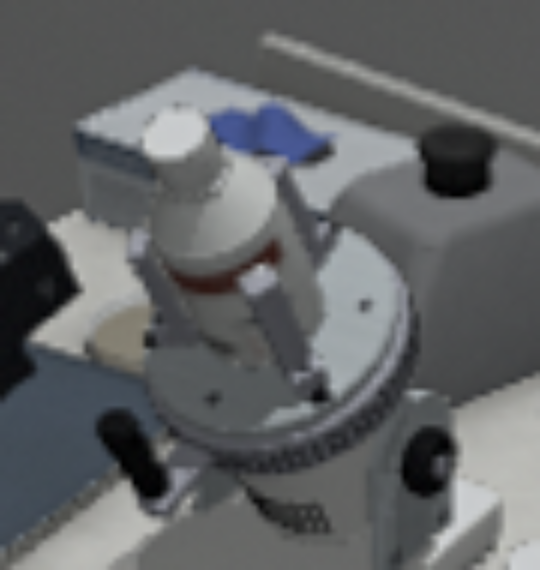

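```bash
python3 -c "
from bench import bot
print(bot.sign_off())"
```

```text
the job is handed in; nothing more can be done
None
```

The bottle is clamped in the chuck and the job is handed in, at about 21.5 s on the robot's clock; no verdict was reported. I opened the sleeve to about 0.27 rad. The clear white bottle was then lowered by its cap until it pressed on the face, and let go leaning on the downhill jaws. I turned the sleeve back until it resisted at 20–30 N on the grip.

**Last checks:**
- **Position:** the bottle's axis was within about 2.5 mm of the chuck's axis, and about 1 degree from parallel to it. Its cap top was at 128 mm, so the base is on the face.
- **Bystanders:** the amber and small bottles moved about 1 mm at most, which is within camera error.
- **Robot:** it was clear of everything, with wrist force near zero.

**One reading that disagreed:** the fingers turned the sleeve to about 1.19 rad, then 1.24 rad on a second try. After letting go, the cameras read about 1.015 rad both times. That fits the sleeve springing back until its 0.5 N·m of friction holds it, which leaves an estimated 25 N per jaw. I could not measure the jaw forces directly.

I viewed 8 pictures.

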